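# Fetch the V-block from behind the gauges

### The arm

A 6-joint arm with a two-finger parallel gripper is mounted at the origin on the work surface. World frame = base frame: x ahead of the robot, y to its left, z up, the work surface at z = 0. Lengths are in m, angles in degrees, forces in N, time in s.
With the tool pointing down it reaches from about 0.35 to 0.975 m from the base axis. Payload 4.9 kg.
Tool frame: the origin (TCP) lies midway between the tips of the shut fingers; the grasp point (between the pads) lies 19 mm behind it; z points along the fingers, y is the line along which they close (so a half turn about z gives the same grasp; the last joint's range is limited). The gripper opens to 85 mm and grips with 20 to 120 N. Pads are 22 mm wide; open, the fingers measure 114 mm over their backs; the gripper's body (76 mm by 85 mm) begins 54 mm behind the grasp point. The pads swing forward as they close: fully open they stand 13 mm farther back than shut.
Start: joints at [-72.135, 3.019, 92.412, -0, 84.569, -6.818], TCP at [0.261, -0.568, 0.231] pointing down, gripper open.
Joint ranges: [-172.51, 172.51], [-57.92, 126.97], [3.15, 148.05], [-58.71, 238.71], [5.1, 150.11], [-179.66, 179.66]. Speed limits (degrees/s): [147.25, 147.25, 180, 180, 180, 180].

### API

Orientations are given as [roll, pitch, yaw] about the fixed x, y, z axes, in that order (R = Rz(yaw) Ry(pitch) Rx(roll)).
In Python, from plant import readout, viewer, bot, nets gives the robot as it stands. The module is installed in compiled form; this text tells all that it offers.
- The arm moves only by the tool play_rows, never from a script. Its argument "steps" is a list that holds one entry, the list of rows, each a list of 7 numbers: the shift along the tool's x, y, z in units of 10 cm (1.0 is 10 cm), then the turn, a rotation vector about the tool's x, y, z in units of pi/4 rad (1.0 is pi/4 rad), then the opening, from 0 (shut) to 1 (fully open). In form: [[[tx, ty, tz, ax, ay, az, claw], ...]]. A call has exactly 8 rows; each row is the pose to reach, as a shift and turn from the pose commanded when the call began, along the tool's axes at that moment; what a row does not reach only later rows make up. A row lasts 1/8 s, in which the tool goes at most 62.5 mm and 10.7 degrees, less where a joint would pass 70% of its speed; a pose out of reach is approached as far as the arm can. A call with a number of a shift or a turn outside -1 to 1 is refused whole. A call with a gripper value outside its range is refused whole. The fingers move at their own pace and stop on an object; "newtons" is the grip in N (left out, the last holds). Time passes only in rows, so rows that repeat a pose let the fingers close, or fill a call up. It gives the time, the measured TCP pose, the force, the opening and the grip force at its end, in the units of the state.
- readout.sense(): the state, without advancing time (a new reading comes with each control period).
- viewer.capture(name): name is "scene" or "side" or "wrist"; returns a dict with "img" (400x640x3 uint8, red, green, blue), "K" (3x3 intrinsics, pixels), "R" (3x3) and "t" (3): a world point X has camera coordinates R X + t. Camera axes: x right, y down, z forward; pixel columns grow to the right and rows downward; lengths in m; the calibration is good to about 2 mm. A picture is of the moment at which its call begins. There is no depth.
- bot.hand_in(): hands the job in; it is judged then, once.
Trained networks look in a picture, given as the dict that the camera call returned (one of the last four; its "shot" number tells which), for a name from the list of things; names that differ only in an ending like _2 or _b are one class to them, and where a whole thing is asked for, a point or a joint stands for the part that bears it (a point fixed in the world has none). Each returns a list of dicts, best first, with "confidence" (0 to 1); they miss things now and then, are a little off and sometimes report something else, mostly with a low value. They report only what shows in the picture. A call takes as long as a camera call. They do not tell look-alikes from the thing itself.
- nets.masks_of(query, picture): "region" (400x640 bool, what is visible of it) and "rect" ([centre column, centre row, width, height] in pixels, round what is visible of it).
- nets.pinpoint(query, picture): "position" ([column, row] in pixels: a listed point, or the origin of a listed thing).
The state is a dict: "time_s": time; "qpos": joint angles; "dq": joint speeds; "effort": joint torques, N m; "tool_pos": TCP position; "orientation": TCP orientation; "ft_force": force on the tool from outside, world axes, zero at the start; "torque": the same for the moment, N m; "grip_width": opening from 0.0 (shut) to 1.0 (fully open); "grip_force": force on a finger pad.
Only numpy, scipy, OpenCV 4.12 (cv2) and the standard library are available. Lean on these libraries where they do the work, as an engineer would, in place of code of your own. Each camera call takes 0.05 s, during which the arm holds its last target. There are 200 camera calls.

### The job

The steel V-block at the back of the wooden tray is boxed in by the plug gauge, the riser block and the jack standing in front of it. First stand all three out of the way on the rubber mat, then set the V-block in the middle of the stone surface plate with its length along the plate's long side, and finally stand each of the three back in the tray exactly where it stood before. Keep everything upright, set each thing down rather than dropping it, and leave the flanged ring, the bottle and the caliper alone.

Things in the scene. Friction and masses are not known exactly. Their poses are not given: they have to be found in the camera images.
- vblock: V-block, a low bright steel block 36 mm wide (its x) by 110 mm long (its y) by 30 mm high, 0.6 to 0.9 kg, with a V groove 24 mm wide and 12 mm deep along the top. Lies at the back of the tray, its length along the row of three uprights, whose rear faces are only about 8 mm from its front flank; too long to grip endways, it is gripped across its 36 mm once they are gone. Origin at the centre of its underside, z up.
- plug: Plug gauge, an upright turned steel cylinder: 32 mm in diameter from the foot to 66 mm up, then a short 18 mm neck and a 26 mm round head, 88 mm high in all; 0.3 to 0.55 kg. Steel; origin at the centre of its underside, z up.
- riser: Riser block, an upright square steel block 32 by 32 by 80 mm with dark round bores in its faces; 0.35 to 0.65 kg. Its x and y axes are square to its side faces. Steel; origin at the centre of its underside, z up.
- jack: Machinist's jack, an upright hexagonal steel column, 30 mm across flats (two flats face its own +x and -x; 35 mm over corners along y) and 70 mm high, with a small brass screw head on top, 85 mm in all; 0.28 to 0.52 kg. Steel; origin at the centre of its underside, z up.
- tray: Shallow open wooden tray, fixed, 190 mm (its x) by 170 mm (its y), walls 6 mm thick and 20 mm high, floor 6 mm thick (its top is 6 mm above the bench). Plug, riser and jack stand on its floor in a row along its y, 44 mm apart, in an order that varies, the row's centre 20 mm to the -x (robot) side of the tray's centre; the V-block lies behind them, its centre 22 mm to the +x side. At the start all four are turned like the tray. Origin at the centre of its underside.
- mat: Side area: flat grey-green rubber mat fixed to the bench, 160 mm (its x) by 180 mm (its y), 4 mm thick. It lies to the left or the right of the tray. Plug, riser and jack must stand on it upright, with their centres inside its outline, all three at once. Origin at the centre of its underside.
- plate: Stone surface plate, fixed, a grey slab 140 mm (its x) by 180 mm (its y, the long side), its flat top 40 mm above the bench; on the other side of the tray from the mat. The V-block goes in the middle of its top, length along its y. Origin at the centre of its underside.
- flange: Bystander: steel flanged ring lying flat beyond the tray, 90 mm outside and 46 mm inside diameter, 38 mm high, with dark bolt holes. Origin at the centre of its underside. Not to be moved.
- bottle: Bystander: white plastic oil bottle with a black cap, 64 mm in diameter, 150 mm high, upright beyond the tray. Origin at the centre of its underside. Not to be moved.
- caliper: Bystander: caliper lying flat beyond and to the left of the tray, beam 190 mm long along its y, at most 12 mm high, jaws reaching 52 mm to its -x. Origin under the middle of the beam. Not to be moved.
There are look-alikes about, which are no part of the job. Leave any orange or turquoise look-alike of the plug alone.

How it is judged:
By the outcome, as a careful person would: the job done as asked, in the order asked, and still so for the second after the job is handed in, with the robot touching nothing.
It also fails if it takes over 128 s, if anything falls off the work surface, if the arm or the gripper's body presses on something with over 40 N, if the wrist force passes 120 N, or if a joint passes its speed limit or range.

## Working session

There is one attempt and no reset: what is moved stays moved. The work goes in short steps, Python scripts to look and compute and a tool call to move; the robot and the scene stay as the last step left them, time stands still between calls to the robot, and variables do not carry over. Pictures are saved under pics/ and viewed, at most 14 in all, crops included, and the job is handed in when it is done.

Besides the shell and the picture viewer there is one more tool, called in YAML: its name, and indented under it one key for each argument. play_rows: Moves the arm, as the interface text tells. Shifts and turns lie within -1 to 1; 1 stands for 10 cm of shift or pi/4 rad of turn. Its arguments: {"type":"object","properties":{"steps":{"type":"array","items":{"type":"array","items":{"type":"array","items":{"type":"number"}}}},"newtons":{"type":"number"}},"required":["steps"]}

```bash
mkdir -p pics; cat > h.py <<'E'
import numpy as np, cv2
from scipy.spatial.transform import Rotation as Rn
from plant import readout, viewer, bot, nets
def snap(n,f):
    p=viewer.capture(n); cv2.imwrite('pics/'+f+'.png',p['img'][:,:,::-1]); return p
def ray(p,uv,z):
    K,R,t=map(np.array,(p['K'],p['R'],p['t'])); t=t.ravel()
    d=R.T@np.linalg.inv(K)@np.array([uv[0],uv[1],1.]); c=-R.T@t
    return (c+d*(z-c[2])/d[2])
def proj(p,X):
    c=np.array(p['R'])@np.array(X)+np.array(p['t']).ravel(); c=np.array(p['K'])@c; return c[:2]/c[2]
def tool():
    s=readout.sense(); return s,np.array(s['tool_pos']),Rn.from_euler('xyz',s['orientation'],degrees=True)
E
python3 - <<'E'
from h import *
s,p,R=tool(); print(s['time_s'],p,s['orientation'],s['grip_width'])
for c in ('scene','side'):
    im=snap(c,c+'0'); print(c,-np.array(im['R']).T@np.array(im['t']).ravel())
    for n,z in dict(vblock=.006,plug=.006,riser=.006,jack=.006,tray=0,mat=0,plate=0,flange=0,bottle=0,caliper=0).items():
        for r in nets.pinpoint(n,im)[:3]:
            print(n,round(r['confidence'],2),np.round(r['position']),np.round(ray(im,r['position'],z),3)[:2])
E
```

```text
0.0 [ 0.26080251 -0.56731175  0.23007817] [-1.79885681e+02 -1.41311700e-02  2.46816324e+01] 0.9973362447485673
scene [ 1.19999023 -0.12383483  0.65735043]
vblock 0.91 [338. 208.] [0.563 0.043]
plug 0.9 [389. 196.] [0.542 0.166]
plug 0.73 [354. 191.] [0.514 0.09 ]
plug 0.67 [332. 160.] [0.394 0.063]
riser 0.66 [312. 193.] [ 0.504 -0.006]
riser 0.26 [174. 207.] [ 0.501 -0.312]
jack 0.57 [335. 192.] [0.51  0.046]
tray 0.6 [331. 202.] [0.537 0.033]
mat 0.57 [446. 168.] [0.462 0.336]
plate 0.75 [173. 205.] [ 0.489 -0.315]
flange 0.96 [286. 300.] [ 0.772 -0.098]
bottle 0.77 [415. 279.] [0.767 0.149]
caliper 0.66 [484. 244.] [0.706 0.318]
side [0.2190256  0.61422211 0.43281839]
vblock 0.82 [324. 224.] [0.553 0.031]
vblock 0.33 [276. 173.] [ 0.782 -0.109]
plug 0.81 [292. 266.] [0.529 0.182]
plug 0.67 [399. 263.] [0.373 0.069]
plug 0.63 [328. 241.] [0.513 0.081]
riser 0.94 [350. 221.] [ 0.511 -0.008]
jack 0.71 [341. 232.] [0.507 0.041]
mat 0.78 [263. 343.] [0.47  0.334]
plate 0.67 [416. 174.] [ 0.477 -0.324]
plate 0.27 [327. 225.] [0.548 0.026]
flange 0.89 [277. 178.] [ 0.771 -0.099]
bottle 0.81 [205. 219.] [0.775 0.147]
caliper 0.95 [164. 274.] [0.703 0.31 ]
```

View pics/scene0.png

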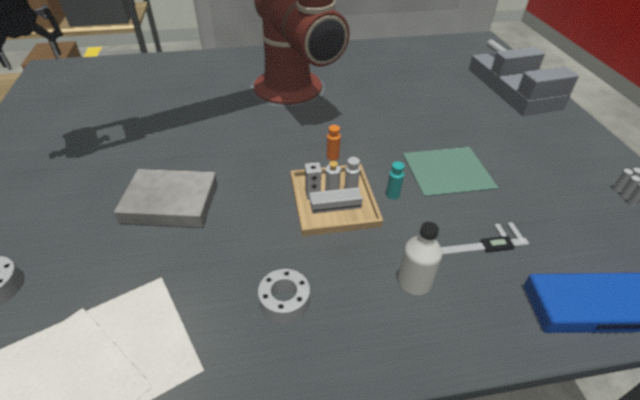

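View pics/side0.png

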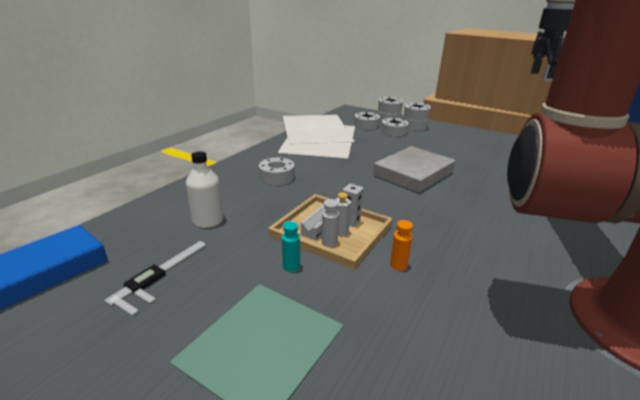

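Steel plug is at scene (353,175), behind it orange (333,143) and turquoise (396,182) are the decoys. Mat is to the left, plate to the right. I'll go above the tray for a wrist view.

play_rows:
  steps:
    - [[0.2,-0.2,-0.2,0,0,-0.2,1],[0.4,-0.4,-0.4,0,0,-0.4,1],[0.6,-0.6,-0.6,0,0,-0.6,1],[0.8,-0.8,-0.8,0,0,-0.8,1],[0.95,-0.95,-1,0,0,-1,1],[0.95,-0.95,-1,0,0,-1,1],[0.95,-0.95,-1,0,0,-1,1],[0.95,-0.95,-1,0,0,-1,1]]

```text
time_s: 2.1
tool_pos: [0.3071, -0.4421, 0.3298]
orientation: [-179.9, -0.1, 69.6]
ft_force: [0.8, 0.2, 0.9]
grip_width: 1.001
grip_force: 0.0
```

play_rows:
  steps:
    - [[0.2,0.06,0,0,0,-0.1,1],[0.4,0.12,0,0,0,-0.2,1],[0.6,0.2,0,0,0,-0.3,1],[0.8,0.25,0,0,0,-0.34,1],[1,0.3,0,0,0,-0.34,1],[1,0.3,0,0,0,-0.34,1],[1,0.3,0,0,0,-0.34,1],[1,0.3,0,0,0,-0.34,1]]

```text
time_s: 3.1
tool_pos: [0.3701, -0.359, 0.3311]
orientation: [-180.0, -0.0, 84.9]
ft_force: [0.5, -0.5, 0.0]
grip_width: 0.996
grip_force: 0.0
```

play_rows:
  steps:
    - [[0.2,0.06,0,0,0,0,1],[0.4,0.12,0,0,0,0,1],[0.6,0.2,0,0,0,0,1],[0.8,0.25,0,0,0,0,1],[1,0.3,0,0,0,0,1],[1,0.3,0,0,0,0,1],[1,0.3,0,0,0,0,1],[1,0.3,0,0,0,0,1]]

```text
time_s: 4.1
tool_pos: [0.409, -0.2618, 0.3313]
orientation: [-180.0, 0.0, 85.0]
ft_force: [-0.2, 0.2, -0.0]
grip_width: 1.0
grip_force: 0.0
```

```bash
python3 - <<'E'
from h import *
s,p,R=tool(); print(s['time_s'],p,s['orientation'],np.round(s['qpos']))
im=snap('wrist','w1'); C=-np.array(im['R']).T@np.array(im['t']).ravel(); print(C, R.inv().apply(C-p)); print(np.array(im['R'])); print(im['K'])
for u in [(0,0),(640,0),(640,400),(0,400),(320,200)]: print(ray(im,u,0))
r=nets.masks_of('plate',im)
for q in r[:2]: print(q['confidence'],q['rect'])
E
```

```text
4.1 [ 0.40898625 -0.26180951  0.33125256] [-1.79990820e+02  4.94321553e-03  8.49516008e+01] [-41. -19. 103.  -0.  96. -36.]
[ 0.41622594 -0.1793275   0.47408311] [ 8.27867892e-02 -6.94667801e-05 -1.42837686e-01]
[[ 9.96076213e-01 -8.84995748e-02  5.23483136e-05]
 [-8.37963278e-02 -9.42949857e-01  3.22216919e-01]
 [-2.84666985e-02 -3.20956995e-01 -9.46665862e-01]]
[[321.0886874    0.         316.85008751]
 [  0.         321.0886874  201.1066678 ]
 [  0.           0.           1.        ]]
[ 0.02041326 -0.03197985  0.        ]
[ 0.8399714  -0.10478592  0.        ]
[ 1.00141814 -0.81022754  0.        ]
[-0.25848379 -0.69820668  0.        ]
[ 0.40701901 -0.3386807   0.        ]
0.61 [374.4, 188.4, 122.4, 130.0]
```

View pics/w1.png

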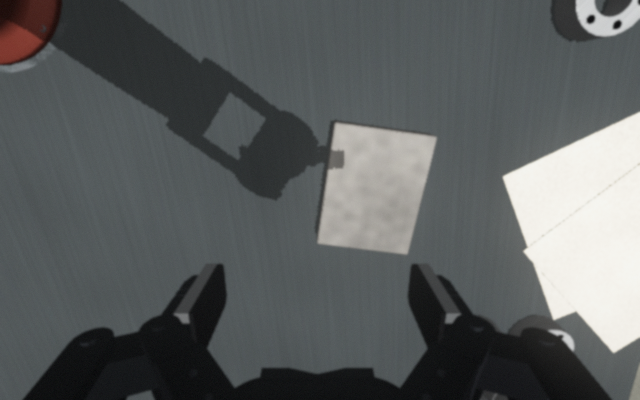

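Plate top corners sit at about (333,122), (436,137), (407,254), (318,243). Now on to the tray.

play_rows:
  steps:
    - [[0.2,0.07,0,0,0,0,1],[0.4,0.14,0,0,0,0,1],[0.6,0.2,0,0,0,0,1],[0.8,0.27,0,0,0,0,1],[1,0.35,0,0,0,0,1],[1,0.35,0,0,0,0,1],[1,0.35,0,0,0,0,1],[1,0.35,0,0,0,0,1]]

```text
time_s: 5.2
tool_pos: [0.4525, -0.1657, 0.3313]
orientation: [-180.0, 0.0, 84.9]
ft_force: [0.3, 0.3, -0.2]
grip_width: 0.996
grip_force: 0.0
```

play_rows:
  steps:
    - [[0.2,0.05,0,0,0,0,1],[0.4,0.1,0,0,0,0,1],[0.6,0.15,0,0,0,0,1],[0.8,0.2,0,0,0,0,1],[1,0.25,0,0,0,0,1],[1,0.25,0,0,0,0,1],[1,0.25,0,0,0,0,1],[1,0.25,0,0,0,0,1]]

```text
time_s: 6.2
tool_pos: [0.4862, -0.0683, 0.3313]
orientation: [-180.0, 0.0, 84.9]
ft_force: [0.2, 0.8, 0.0]
grip_width: 1.0
grip_force: 0.0
```

play_rows:
  steps:
    - [[0.2,0.06,0.12,0,0,0,1],[0.4,0.12,0.24,0,0,0,1],[0.6,0.18,0.36,0,0,0,1],[0.8,0.24,0.48,0,0,0,1],[1,0.3,0.6,0,0,0,1],[1,0.3,0.6,0,0,0,1],[1,0.3,0.6,0,0,0,1],[1,0.3,0.6,0,0,0,1]]

```text
time_s: 7.2
tool_pos: [0.5252, 0.0286, 0.2722]
orientation: [179.9, 0.0, 84.9]
ft_force: [0.2, 1.1, 0.4]
grip_width: 1.001
grip_force: 0.0
```

```bash
python3 - <<'E'
from h import *
import pickle
s,p,R=tool(); print(s['time_s'],p,s['orientation'],np.round(s['qpos']))
im=snap('wrist','w2'); pickle.dump(im,open('w2.pkl','wb'))
for n,z in dict(vblock=.006,plug=.006,riser=.006,jack=.006,tray=0).items():
    for r in nets.pinpoint(n,im)[:2]:
        print(n,round(r['confidence'],2),np.round(r['position'],1),np.round(ray(im,r['position'],z),4)[:2])
# plate from w1
Rm=np.array([[ 9.96076213e-01,-8.84995748e-02,5.23483136e-05],[-8.37963278e-02,-9.42949857e-01,3.22216919e-01],[-2.84666985e-02,-3.20956995e-01,-9.46665862e-01]])
q=dict(K=im['K'],R=Rm,t=-Rm@np.array([.41622594,-.1793275,.47408311]))
g=cv2.cvtColor(cv2.imread('pics/w1.png'),cv2.COLOR_BGR2GRAY); m=((g>110)*255).astype('uint8'); m[:,:300]=0;m[:,460:]=0;m[260:]=0
m=cv2.morphologyEx(m,cv2.MORPH_CLOSE,np.ones((15,15)))
c=max(cv2.findContours(m,0,2)[0],key=cv2.contourArea); W=np.array([ray(q,u[0],.04)[:2] for u in c])
print(cv2.minAreaRect((W*1000).astype('float32')))
E
```

```text
7.2 [0.52519454 0.02862793 0.27216137] [1.79926802e+02 1.16059648e-02 8.49167232e+01] [ -5. -12. 103.  -0.  89.   0.]
vblock 0.8 [340.1 151.2] [0.5561 0.0368]
plug 0.81 [314.9  38. ] [0.5359 0.1695]
plug 0.59 [303.6 118.7] [0.5138 0.0812]
riser 0.97 [306.4 184.4] [ 0.5088 -0.0031]
jack 0.82 [305.3 157.2] [0.511  0.0331]
tray 0.92 [320.3 150.3] [0.531  0.0392]
((484.2361145019531, -321.31561279296875), (180.10557556152344, 139.96286010742188), 77.15731811523438)
```

View pics/w2.png

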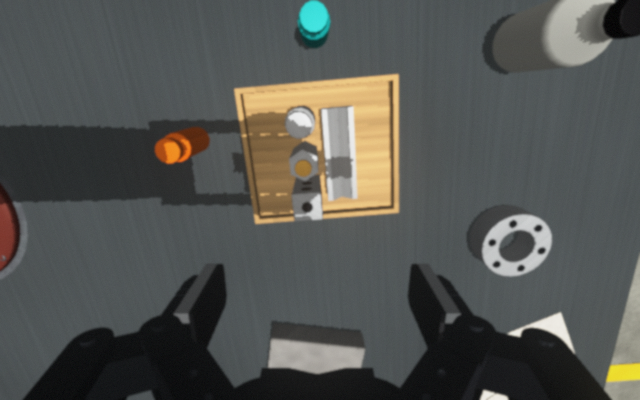

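```bash
python3 - <<'E'
from h import *
import pickle
im=pickle.load(open('w2.pkl','rb')); hsv=cv2.cvtColor(im['img'],cv2.COLOR_RGB2HSV)
h,s,v=cv2.split(hsv); m=((h>10)&(h<28)&(s>70)&(v>80)).astype('uint8')*255
m[:,:225]=0;m[:,420:]=0;m[:60]=0;m[240:]=0
m=cv2.morphologyEx(m,cv2.MORPH_OPEN,np.ones((3,3)))
c=cv2.convexHull(np.vstack([k for k in cv2.findContours(m,0,2)[0] if cv2.contourArea(k)>30]))
W=np.array([ray(im,u[0],.02)[:2] for u in c])*1000
r=cv2.minAreaRect(W.astype('float32')); print(r)
a=r[2]; 
while a>45:a-=90
(w,hh)=r[1]; print('yaw',a)
Rz=Rn.from_euler('z',a,degrees=True).as_matrix()[:2,:2]; C=np.array(r[0])
for n,o,z in [('riser',(-20,-44),86),('jack',(-20,0),91),('plug',(-20,44),94),('vb',(22,0),36)]:
    X=(C+Rz@o)/1000; print(n,np.round(X,4),'top px',np.round(proj(im,[*X,z/1000]),1))
cv2.imwrite('pics/w2c.png',cv2.resize(im['img'][60:240,220:420,::-1],(800,720)[:2] if 0 else (660,594),interpolation=cv2.INTER_CUBIC))
E
```

```text
((531.576171875, 37.768943786621094), (172.09561157226562, 192.12562561035156), 89.71853637695312)
yaw -0.281463623046875
riser [ 0.5114 -0.0061] top px [306.9 206.9]
jack [0.5116 0.0379] top px [302.7 168.5]
plug [0.5118 0.0819] top px [298.1 125.3]
vb [0.5536 0.0377] top px [339.7 155.1]
```

View pics/w2c.png

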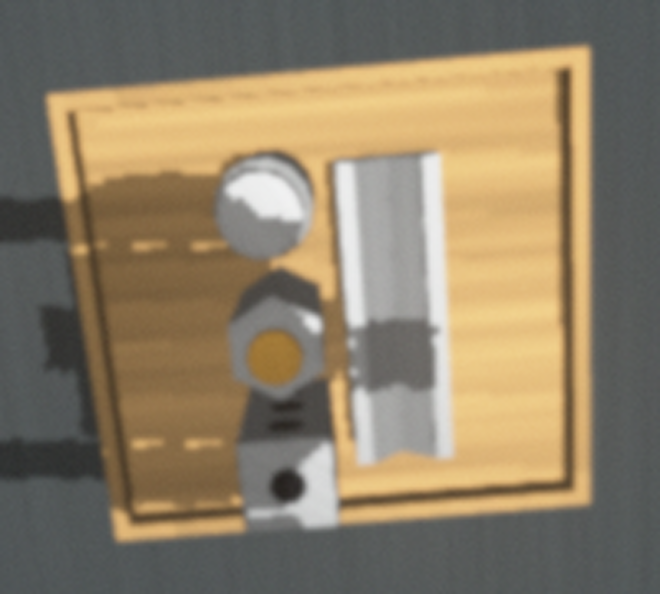

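Tray yaw about −0.3°. From −y to +y the row is riser, jack, plug, and the predicted top pixels match the crop. Going for the plug first.

play_rows:
  steps:
    - [[0.1,-0.04,0.2,0,0,-0.05,1],[0.2,-0.08,0.4,0,0,-0.107,1],[0.35,-0.12,0.6,0,0,-0.107,1],[0.45,-0.15,0.8,0,0,-0.107,1],[0.52,-0.18,1,0,0,-0.107,1],[0.52,-0.18,1,0,0,-0.107,1],[0.52,-0.18,1,0,0,-0.107,1],[0.52,-0.18,1,0,0,-0.107,1]]

```text
time_s: 8.5
tool_pos: [0.5125, 0.0825, 0.1726]
orientation: [179.9, 0.0, 89.8]
ft_force: [0.6, -0.4, 0.1]
grip_width: 1.001
grip_force: 0.0
```

```bash
python3 - <<'E'
from h import *
import pickle
s,p,R=tool(); print(s['time_s'],p,s['orientation'])
im=snap('wrist','w3'); pickle.dump(im,open('w3.pkl','wb'))
for n,X in dict(riser=(.5114,-.0061,.086),jack=(.5116,.0379,.091),plug=(.5118,.0819,.094),vb=(.5536,.0377,.036)).items(): print(n,np.round(proj(im,X)),[np.round(ray(im,q['position'],.006),4)[:2] for q in nets.pinpoint(n if n!='vb' else 'vblock',im)[:2]])
E
```

```text
8.5 [0.51252364 0.08252153 0.17259444] [1.79869104e+02 4.68413343e-03 8.97683850e+01]
riser [316. 305.] [array([ 0.5096, -0.0055])]
jack [316. 262.] [array([0.5081, 0.0377])]
plug [316. 212.] [array([0.512 , 0.0799]), array([0.5369, 0.1734])]
vb [360. 233.] [array([0.5535, 0.0375])]
```

View pics/w3.png

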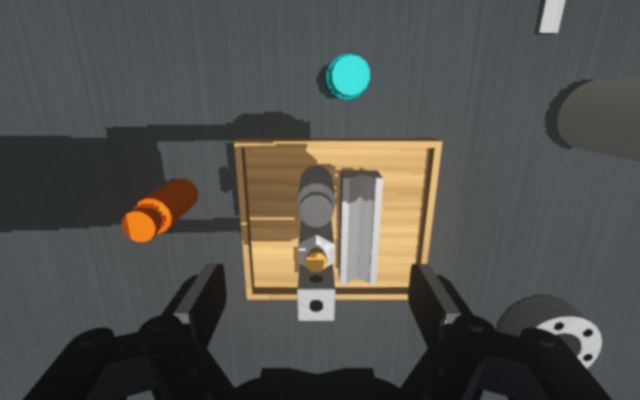

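The steel plug head is at (316,208), between the fingers, as predicted. I'm descending to grip above the V-block.

play_rows:
  steps:
    - [[0,0,0.15,0,0,0,1],[0,0,0.3,0,0,0,1],[0,0,0.45,0,0,0,1],[0,0,0.6,0,0,0,1],[0,0,0.75,0,0,0,1],[0,0,0.9,0,0,0,1],[0,0,1,0,0,0,1],[0,0,1,0,0,0,1]]

```text
time_s: 9.75
tool_pos: [0.511, 0.0828, 0.0702]
orientation: [-179.9, 0.0, 89.8]
ft_force: [-0.6, -1.1, -0.5]
grip_width: 1.003
grip_force: 0.0
```

play_rows:
  newtons: 50
  steps:
    - [[0,0,0.1,0,0,0,1],[0,0,0.2,0,0,0,0.8],[0,0,0.33,0,0,0,0.6],[0,0,0.33,0,0,0,0.45],[0,0,0.33,0,0,0,0.2],[0,0,0.33,0,0,0,0.2],[0,0,0.33,0,0,0,0.2],[0,0,0.33,0,0,0,0.2]]

```text
time_s: 10.75
tool_pos: [0.5113, 0.0828, 0.0381]
orientation: [-180.0, -0.0, 89.8]
ft_force: [-0.7, 0.1, -4.6]
grip_width: 0.364
grip_force: 49.7
```

```bash
python3 - <<'E'
from h import *
s,p,R=tool(); print(s['time_s'],p,s['orientation'],s['grip_width'],s['grip_force'],s['ft_force'])
im=viewer.capture('scene')
hsv=cv2.cvtColor(im['img'],cv2.COLOR_RGB2HSV)
h,q,v=cv2.split(hsv); m=((h>60)&(h<85)&(q>60)).astype('uint8')*255
c=max(cv2.findContours(m,0,2)[0],key=cv2.contourArea)
W=np.array([ray(im,u[0],.004)[:2] for u in c])*1000
print(cv2.minAreaRect(W.astype('float32')))
E
```

```text
10.75 [0.5113355  0.08282438 0.03806912] [-1.79969779e+02 -8.60094439e-04  8.97973410e+01] 0.36354348833270167 49.74799044895917 [-0.66189127  0.05177748 -4.56987099]
((549.1878662109375, 300.6568298339844), (2.309133529663086, 0.0), -99.11599731445312)
```

play_rows:
  steps:
    - [[0,0,-0.05,0,0,0,0.2],[0,0,-0.15,0,0,0,0.2],[0,0,-0.3,0,0,0,0.2],[0,0,-0.45,0,0,0,0.2],[0,0,-0.6,0,0,0,0.2],[0,0,-0.75,0,0,0,0.2],[0,0,-0.9,0,0,0,0.2],[0,0,-1,0,0,0,0.2]]

```text
time_s: 11.8
tool_pos: [0.512, 0.0829, 0.1397]
orientation: [179.9, -0.0, 89.8]
ft_force: [0.0, 0.1, -3.6]
grip_width: 0.357
grip_force: 49.9
```

play_rows:
  steps:
    - [[0.05,0,-0.1,0,0,0,0.2],[0.15,-0.05,-0.2,0,0,0,0.2],[0.3,-0.1,-0.3,0,0,0,0.2],[0.45,-0.15,-0.4,0,0,0,0.2],[0.6,-0.2,-0.4,0,0,0,0.2],[0.75,-0.25,-0.4,0,0,0,0.2],[0.9,-0.3,-0.4,0,0,0,0.2],[1,-0.3,-0.4,0,0,0,0.2]]

```text
time_s: 12.8
tool_pos: [0.4814, 0.1839, 0.1778]
orientation: [-180.0, 0.0, 89.8]
ft_force: [0.3, -0.6, -4.9]
grip_width: 0.362
grip_force: 50.0
```

```bash
python3 - <<'E'
from h import *
s,p,R=tool(); print(s['time_s'],p,s['orientation'],s['grip_width'],s['grip_force'],s['ft_force'])
for c in ('side','wrist'):
    im=snap(c,c+'m')
    for r in nets.masks_of('mat',im)[:1]:
        m=r['region'].astype('uint8')*255; k=max(cv2.findContours(m,0,2)[0],key=cv2.contourArea)
        W=np.array([ray(im,u[0],.004)[:2] for u in k])*1000
        print(c,r['confidence'],r['rect'],cv2.minAreaRect(W.astype('float32')))
E
```

```text
12.8 [0.48135148 0.1839379  0.17777735] [-1.79950900e+02  1.17602365e-02  8.98429005e+01] 0.36249714346936934 50.029278988949955 [ 0.28693082 -0.58322815 -4.8803661 ]
side 0.76 [255.0, 343.1, 174.3, 113.8] ((469.8247985839844, 338.2044982910156), (180.91136169433594, 161.4019775390625), 89.42584228515625)
wrist 0.67 [354.8, 365.0, 12.6, 4.0] ((530.6286010742188, -61.431640625), (14.680890083312988, 7.940145969390869), 29.964210510253906)
```

View pics/wristm.png

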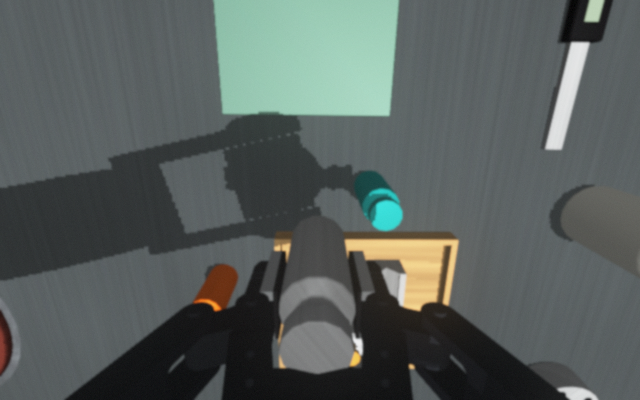

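play_rows:
  steps:
    - [[0.12,0,0,0,0,0,0.2],[0.25,0,0,0,0,0,0.2],[0.37,-0.03,0,0,0,0,0.2],[0.5,-0.05,0,0,0,0,0.2],[0.62,-0.08,0,0,0,0,0.2],[0.75,-0.1,0,0,0,0,0.2],[0.87,-0.1,0,0,0,0,0.2],[1,-0.11,0,0,0,0,0.2]]

```text
time_s: 14.0
tool_pos: [0.4714, 0.2838, 0.1783]
orientation: [180.0, -0.0, 89.8]
ft_force: [-0.4, 0.6, -5.0]
grip_width: 0.357
grip_force: 50.0
```

play_rows:
  steps:
    - [[0.12,0,0,0,0,0,0.2],[0.25,0,0,0,0,0,0.2],[0.37,0,0.1,0,0,0,0.2],[0.5,0,0.2,0,0,0,0.2],[0.62,0,0.3,0,0,0,0.2],[0.75,0,0.4,0,0,0,0.2],[0.87,0,0.5,0,0,0,0.2],[1,0,0.6,0,0,0,0.2]]

```text
time_s: 15.0
tool_pos: [0.4717, 0.3838, 0.1175]
orientation: [-180.0, 0.0, 89.8]
ft_force: [-0.4, -0.1, -5.1]
grip_width: 0.357
grip_force: 50.1
```

play_rows:
  steps:
    - [[0.1,0,0.15,0,0,0,0.2],[0.16,0,0.3,0,0,0,0.2],[0.16,0,0.45,0,0,0,0.2],[0.16,0,0.6,0,0,0,0.2],[0.16,0,0.7,0,0,0,0.2],[0.16,0,0.75,0,0,0,0.2],[0.16,0,0.78,0,0,0,0.2],[0.16,0,0.79,0,0,0,0.2]]

```text
time_s: 16.0
tool_pos: [0.472, 0.3991, 0.0396]
orientation: [180.0, -0.0, 89.8]
ft_force: [-0.9, -0.0, -3.3]
grip_width: 0.361
grip_force: 50.0
```

play_rows:
  steps:
    - [[0,0,0.01,0,0,0,0.2],[0,0,0.02,0,0,0,0.2],[0,0,0.03,0,0,0,0.2],[0,0,0.035,0,0,0,0.2],[0,0,0.035,0,0,0,0.4],[0,0,0.035,0,0,0,0.6],[0,0,0.035,0,0,0,1],[0,0,0.035,0,0,0,1]]

```text
time_s: 17.0
tool_pos: [0.472, 0.3991, 0.0362]
orientation: [180.0, -0.0, 89.8]
ft_force: [0.2, 0.2, -0.0]
grip_width: 0.992
grip_force: 0.0
```

play_rows:
  steps:
    - [[0,0,-0.1,0,0,0,1],[0,0,-0.3,0,0,0,1],[0,0,-0.5,0,0,0,1],[0,0,-0.7,0,0,0,1],[-0.2,0,-0.9,0,0,0,1],[-0.5,0,-1,0,0,0,1],[-0.8,0,-1,0,0,0,1],[-1,0,-1,0,0,0,1]]

```text
time_s: 18.0
tool_pos: [0.4717, 0.2981, 0.1372]
orientation: [179.9, -0.0, 89.8]
ft_force: [0.1, 1.1, -0.3]
grip_width: 1.0
grip_force: 0.0
```

```bash
python3 - <<'E'
from h import *
s,p,R=tool(); print(s['time_s'],p,s['orientation'],s['grip_width'],s['ft_force'])
im=snap('side','side1'); print([(round(r['confidence'],2),np.round(ray(im,r['position'],.004),3)[:2]) for r in nets.pinpoint('plug',im)])
cv2.imwrite('pics/side1c.png',cv2.resize(im['img'][140:390,150:470,::-1],(640,500)))
E
```

```text
18.0 [0.47171184 0.29807804 0.13717385] [ 1.79914833e+02 -4.15695100e-02  8.97703481e+01] 1.0001043821022622 [ 0.13163033  1.11137226 -0.33735907]
[(0.93, array([0.366, 0.069])), (0.7, array([0.476, 0.395])), (0.63, array([0.542, 0.176]))]
```

View pics/side1c.png

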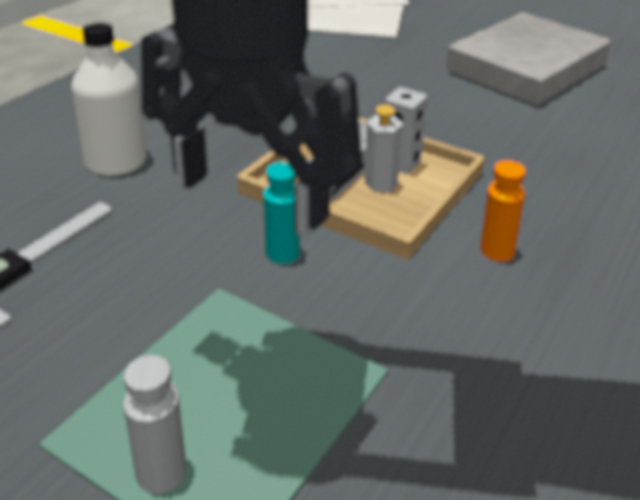

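Plug stands upright on the mat at about (0.472, 0.399). Next is the jack.

play_rows:
  steps:
    - [[-0.2,0,0,0,0,0,1],[-0.4,0,0,0,0,0,1],[-0.6,0,0,0,0,0,1],[-0.8,0,0,0,0,0,1],[-1,0.05,0,0,0,0,1],[-1,0.1,0,0,0,0,1],[-1,0.1,0,0,0,0,1],[-1,0.1,0,0,0,0,1]]

```text
time_s: 19.1
tool_pos: [0.481, 0.1993, 0.1358]
orientation: [-180.0, -0.0, 89.8]
ft_force: [-0.2, 0.2, 0.1]
grip_width: 1.0
grip_force: 0.0
```

play_rows:
  steps:
    - [[-0.2,0,0,0,0,0,1],[-0.4,0,0,0,0,0,1],[-0.6,0.1,0,0,0,0,1],[-0.8,0.15,0,0,0,0,1],[-1,0.2,0,0,0,0,1],[-1,0.2,0,0,0,0,1],[-1,0.2,0,0,0,0,1],[-1,0.2,0,0,0,0,1]]

```text
time_s: 20.1
tool_pos: [0.5005, 0.0996, 0.1357]
orientation: [-180.0, -0.0, 89.9]
ft_force: [-0.6, -0.5, 0.0]
grip_width: 1.001
grip_force: 0.0
```

play_rows:
  steps:
    - [[-0.15,0.03,0,0,0,0,1],[-0.3,0.06,0,0,0,0,1],[-0.45,0.09,0,0,0,0,1],[-0.6,0.1,0,0,0,0,1],[-0.6,0.1,0.1,0,0,0,1],[-0.6,0.1,0.2,0,0,0,1],[-0.6,0.1,0.3,0,0,0,1],[-0.6,0.1,0.3,0,0,0,1]]

```text
time_s: 21.1
tool_pos: [0.5093, 0.0393, 0.1041]
orientation: [-179.8, -0.0, 89.8]
ft_force: [-0.8, -0.5, -0.8]
grip_width: 1.006
grip_force: 0.0
```

```bash
python3 - <<'E'
from h import *
s,p,R=tool(); print(s['time_s'],p,s['orientation'])
im=snap('wrist','w4')
for n,X in dict(riser=(.5114,-.0061,.086),jack=(.5116,.0379,.091)).items(): print(n,np.round(proj(im,X)),[np.round(proj(im,ray(im,q['position'],.006)+[0,0,.08]),1) for q in nets.pinpoint(n,im)[:2]],[np.round(ray(im,q['position'],.006),4)[:2] for q in nets.pinpoint(n,im)[:2]])
E
```

```text
21.1 [0.50933522 0.03927862 0.10407826] [-1.79825852e+02 -1.49236393e-02  8.98371840e+01]
riser [321. 316.] [array([317.8, 315.4])] [array([ 0.5096, -0.0054])]
jack [321. 255.] [array([319.6, 252.1])] [array([0.5107, 0.0372])]
```

View pics/w4.png

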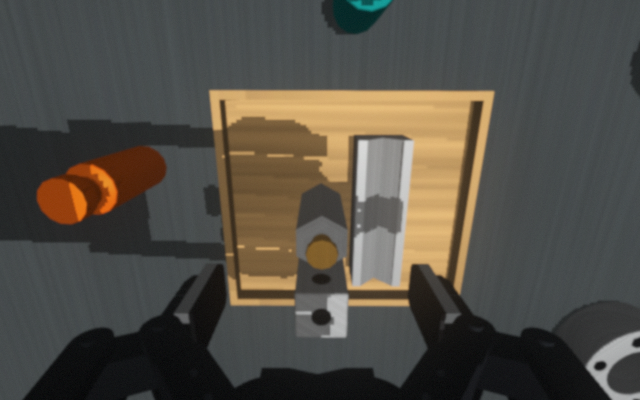

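play_rows:
  newtons: 50
  steps:
    - [[0,0.02,0.2,0,0,0,1],[0,0.02,0.4,0,0,0,1],[0,0.02,0.55,0,0,0,0.8],[0,0.02,0.65,0,0,0,0.6],[0,0.02,0.65,0,0,0,0.45],[0,0.02,0.65,0,0,0,0.2],[0,0.02,0.65,0,0,0,0.2],[0,0.02,0.65,0,0,0,0.2]]

```text
time_s: 22.35
tool_pos: [0.5128, 0.0388, 0.0412]
orientation: [179.9, 0.0, 89.8]
ft_force: [-0.9, 0.6, -1.4]
grip_width: 0.349
grip_force: 50.3
```

play_rows:
  steps:
    - [[0,0,-0.05,0,0,0,0.2],[0,0,-0.15,0,0,0,0.2],[0,0,-0.3,0,0,0,0.2],[0,0,-0.45,0,0,0,0.2],[0,0,-0.6,0,0,0,0.2],[0,0,-0.75,0,0,0,0.2],[0,0,-0.9,0,0,0,0.2],[0,0,-1,0,0,0,0.2]]

```text
time_s: 23.35
tool_pos: [0.5128, 0.0388, 0.1421]
orientation: [179.9, 0.0, 89.8]
ft_force: [0.1, -0.3, -4.7]
grip_width: 0.339
grip_force: 50.0
```

play_rows:
  steps:
    - [[0.05,0,-0.1,0,0,0,0.2],[0.15,-0.05,-0.2,0,0,0,0.2],[0.3,-0.1,-0.3,0,0,0,0.2],[0.45,-0.15,-0.4,0,0,0,0.2],[0.6,-0.2,-0.4,0,0,0,0.2],[0.75,-0.25,-0.4,0,0,0,0.2],[0.9,-0.3,-0.4,0,0,0,0.2],[1,-0.3,-0.4,0,0,0,0.2]]

```text
time_s: 24.35
tool_pos: [0.4822, 0.1399, 0.1803]
orientation: [-180.0, 0.0, 89.8]
ft_force: [-0.4, -0.3, -4.0]
grip_width: 0.347
grip_force: 49.9
```

play_rows:
  steps:
    - [[0.12,0,0,0,0,0,0.2],[0.25,0,0,0,0,0,0.2],[0.37,-0.03,0,0,0,0,0.2],[0.5,-0.05,0,0,0,0,0.2],[0.62,-0.08,0,0,0,0,0.2],[0.75,-0.1,0,0,0,0,0.2],[0.87,-0.1,0,0,0,0,0.2],[1,-0.11,0,0,0,0,0.2]]

```text
time_s: 25.35
tool_pos: [0.4722, 0.2398, 0.1808]
orientation: [180.0, -0.0, 89.8]
ft_force: [-0.2, -0.3, -5.1]
grip_width: 0.34
grip_force: 49.9
```

play_rows:
  steps:
    - [[0.12,0,0,0,0,0,0.2],[0.25,0,0.1,0,0,0,0.2],[0.37,0,0.2,0,0,0,0.2],[0.5,0,0.3,0,0,0,0.2],[0.62,0,0.4,0,0,0,0.2],[0.75,0,0.5,0,0,0,0.2],[0.87,0,0.6,0,0,0,0.2],[0.99,0,0.7,0,0,0,0.2]]

```text
time_s: 26.35
tool_pos: [0.4726, 0.3388, 0.1101]
orientation: [180.0, 0.0, 89.8]
ft_force: [0.1, -0.1, -4.7]
grip_width: 0.346
grip_force: 50.0
```

play_rows:
  steps:
    - [[0,0,0.15,0,0,0,0.2],[0,0,0.3,0,0,0,0.2],[0,0,0.45,0,0,0,0.2],[0,0,0.55,0,0,0,0.2],[0,0,0.62,0,0,0,0.2],[0,0,0.66,0,0,0,0.2],[0,0,0.69,0,0,0,0.2],[0,0,0.7,0,0,0,0.2]]

```text
time_s: 27.35
tool_pos: [0.4727, 0.3381, 0.041]
orientation: [180.0, -0.0, 89.8]
ft_force: [1.1, -0.4, -5.3]
grip_width: 0.342
grip_force: 50.0
```

play_rows:
  steps:
    - [[0,0,0.01,0,0,0,0.2],[0,0,0.02,0,0,0,0.2],[0,0,0.025,0,0,0,0.2],[0,0,0.025,0,0,0,0.2],[0,0,0.025,0,0,0,0.4],[0,0,0.025,0,0,0,0.6],[0,0,0.025,0,0,0,1],[0,0,0.025,0,0,0,1]]

```text
time_s: 28.35
tool_pos: [0.4727, 0.338, 0.0384]
orientation: [180.0, -0.0, 89.8]
ft_force: [0.3, -0.0, 0.3]
grip_width: 0.984
grip_force: 0.0
```

play_rows:
  steps:
    - [[0,0,-0.1,0,0,0,1],[0,0,-0.3,0,0,0,1],[0,0,-0.5,0,0,0,1],[0,0,-0.7,0,0,0,1],[-0.2,0,-0.9,0,0,0,1],[-0.5,0,-1,0,0,0,1],[-0.8,0,-1,0,0,0,1],[-1,0,-1,0,0,0,1]]

```text
time_s: 29.35
tool_pos: [0.4725, 0.2371, 0.1397]
orientation: [179.9, -0.0, 89.8]
ft_force: [0.5, 0.4, -0.3]
grip_width: 0.998
grip_force: 0.0
```

play_rows:
  steps:
    - [[-0.2,0,0,0,0,0,1],[-0.4,0,0,0,0,0,1],[-0.6,0,0,0,0,0,1],[-0.8,0,0,0,0,0,1],[-1,0.05,0,0,0,0,1],[-1,0.1,0,0,0,0,1],[-1,0.1,0,0,0,0,1],[-1,0.1,0,0,0,0,1]]

```text
time_s: 30.35
tool_pos: [0.4817, 0.1385, 0.1382]
orientation: [-180.0, -0.0, 89.8]
ft_force: [0.2, -0.0, 0.5]
grip_width: 0.998
grip_force: 0.0
```

play_rows:
  steps:
    - [[-0.2,0,0,0,0,0,1],[-0.4,0.05,0,0,0,0,1],[-0.6,0.1,0,0,0,0,1],[-0.8,0.15,0,0,0,0,1],[-1,0.2,0,0,0,0,1],[-1,0.28,0,0,0,0,1],[-1,0.28,0,0,0,0,1],[-1,0.28,0,0,0,0,1]]

```text
time_s: 31.35
tool_pos: [0.5093, 0.0386, 0.1382]
orientation: [-180.0, -0.0, 89.9]
ft_force: [-1.2, 0.1, -0.7]
grip_width: 1.002
grip_force: 0.0
```

play_rows:
  steps:
    - [[-0.1,0,0,0,0,0,1],[-0.2,0,0,0,0,0,1],[-0.3,0,0,0,0,0,1],[-0.44,0,0,0,0,0,1],[-0.44,0,0.1,0,0,0,1],[-0.44,0,0.2,0,0,0,1],[-0.44,0,0.3,0,0,0,1],[-0.44,0,0.3,0,0,0,1]]

```text
time_s: 32.35
tool_pos: [0.5082, -0.0057, 0.1066]
orientation: [-179.8, -0.0, 89.8]
ft_force: [-0.4, 0.3, -0.8]
grip_width: 1.002
grip_force: 0.0
```

```bash
python3 - <<'E'
from h import *
s,p,R=tool(); print(s['time_s'],p,s['orientation'])
im=snap('wrist','w5'); sd=snap('side','side2')
for n,X in dict(riser=(.5114,-.0061,.086),vblock=(.5536,.0377,.006)).items(): print(n,np.round(proj(im,X)),[np.round(ray(im,q['position'],.006),4)[:2] for q in nets.pinpoint(n,im)[:2]])
o=np.hstack([im['img'][100:400,100:500],cv2.resize(sd['img'][200:400,150:390],(360,300))])
cv2.imwrite('pics/w5c.png',o[:,:,::-1])
E
```

```text
32.35 [ 0.50824383 -0.00572018  0.10661636] [-1.79829296e+02 -3.25784740e-02  8.98227599e+01]
riser [323. 247.] [array([ 0.5104, -0.0065])]
vblock [377. 147.] [array([0.5537, 0.0367])]
```

View pics/w5c.png

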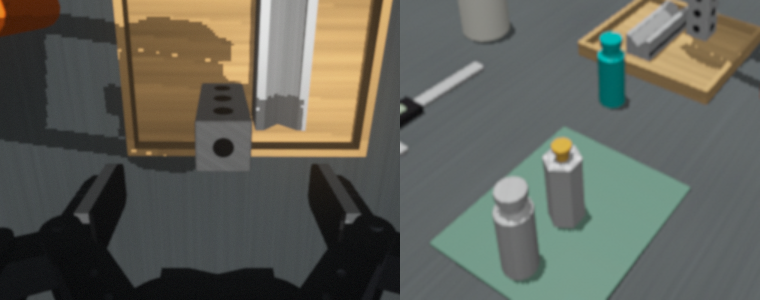

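Plug and jack both stand upright on the mat. The riser's top bore is at (323,248), matching the prediction, so I'll take it.

play_rows:
  steps:
    - [[0,0.03,0.2,0,0,0,1],[0,0.03,0.4,0,0,0,1],[0,0.03,0.55,0,0,0,0.8],[0,0.03,0.67,0,0,0,0.6],[0,0.03,0.67,0,0,0,0.45],[0,0.03,0.67,0,0,0,0.2],[0,0.03,0.67,0,0,0,0.2],[0,0.03,0.67,0,0,0,0.2]]

```text
time_s: 33.55
tool_pos: [0.5123, -0.0062, 0.0414]
orientation: [180.0, 0.0, 89.8]
ft_force: [0.6, -0.4, -3.3]
grip_width: 0.369
grip_force: 50.4
```

play_rows:
  steps:
    - [[0,0,-0.05,0,0,0,0.2],[0,0,-0.15,0,0,0,0.2],[0,0,-0.3,0,0,0,0.2],[0,0,-0.45,0,0,0,0.2],[0,0,-0.6,0,0,0,0.2],[0,0,-0.75,0,0,0,0.2],[0,0,-0.9,0,0,0,0.2],[0,0,-1,0,0,0,0.2]]

```text
time_s: 34.55
tool_pos: [0.5127, -0.0062, 0.1426]
orientation: [179.9, 0.0, 89.8]
ft_force: [-0.2, -0.4, -5.5]
grip_width: 0.369
grip_force: 50.3
```

play_rows:
  steps:
    - [[0.05,0,-0.1,0,0,0,0.2],[0.15,-0.05,-0.2,0,0,0,0.2],[0.3,-0.1,-0.3,0,0,0,0.2],[0.45,-0.15,-0.4,0,0,0,0.2],[0.6,-0.2,-0.4,0,0,0,0.2],[0.75,-0.25,-0.4,0,0,0,0.2],[0.9,-0.3,-0.4,0,0,0,0.2],[1,-0.3,-0.4,0,0,0,0.2]]

```text
time_s: 35.55
tool_pos: [0.4821, 0.095, 0.1808]
orientation: [-180.0, 0.0, 89.8]
ft_force: [0.3, -0.7, -4.3]
grip_width: 0.371
grip_force: 50.2
```

play_rows:
  steps:
    - [[0.12,0,0,0,0,0,0.2],[0.25,0,0,0,0,0,0.2],[0.37,-0.03,0,0,0,0,0.2],[0.5,-0.05,0,0,0,0,0.2],[0.62,-0.08,0,0,0,0,0.2],[0.75,-0.1,0,0,0,0,0.2],[0.87,-0.1,0,0,0,0,0.2],[1,-0.1,0,0,0,0,0.2]]

```text
time_s: 36.55
tool_pos: [0.473, 0.1948, 0.1813]
orientation: [180.0, -0.0, 89.8]
ft_force: [-0.4, 0.5, -4.2]
grip_width: 0.368
grip_force: 50.2
```

play_rows:
  steps:
    - [[0.1,0,0,0,0,0,0.2],[0.2,0,0,0,0,0,0.2],[0.3,0,0.05,0,0,0,0.2],[0.4,0,0.15,0,0,0,0.2],[0.5,0,0.3,0,0,0,0.2],[0.6,0,0.45,0,0,0,0.2],[0.7,0,0.6,0,0,0,0.2],[0.79,0,0.7,0,0,0,0.2]]

```text
time_s: 37.55
tool_pos: [0.4727, 0.2734, 0.1096]
orientation: [-179.9, 0.0, 89.8]
ft_force: [-0.9, 0.0, -4.8]
grip_width: 0.364
grip_force: 50.2
```

play_rows:
  steps:
    - [[0,0,0.15,0,0,0,0.2],[0,0,0.3,0,0,0,0.2],[0,0,0.45,0,0,0,0.2],[0,0,0.55,0,0,0,0.2],[0,0,0.62,0,0,0,0.2],[0,0,0.66,0,0,0,0.2],[0,0,0.69,0,0,0,0.2],[0,0,0.69,0,0,0,0.2]]

```text
time_s: 38.55
tool_pos: [0.4734, 0.273, 0.0424]
orientation: [180.0, -0.0, 89.8]
ft_force: [-0.3, 1.1, -4.4]
grip_width: 0.372
grip_force: 50.3
```

play_rows:
  steps:
    - [[0,0,0.01,0,0,0,0.2],[0,0,0.02,0,0,0,0.2],[0,0,0.03,0,0,0,0.2],[0,0,0.03,0,0,0,0.2],[0,0,0.03,0,0,0,0.4],[0,0,0.03,0,0,0,0.6],[0,0,0.03,0,0,0,1],[0,0,0.03,0,0,0,1]]

```text
time_s: 39.55
tool_pos: [0.4735, 0.273, 0.0396]
orientation: [180.0, -0.0, 89.8]
ft_force: [-0.6, -0.2, 0.4]
grip_width: 0.986
grip_force: 0.0
```

play_rows:
  steps:
    - [[0,0,-0.1,0,0,0,1],[0,0,-0.3,0,0,0,1],[0,0,-0.5,0,0,0,1],[0,0,-0.7,0,0,0,1],[-0.2,0,-0.9,0,0,0,1],[-0.5,0,-1,0,0,0,1],[-0.8,0,-1,0,0,0,1],[-1,0,-1,0,0,0,1]]

```text
time_s: 40.55
tool_pos: [0.4734, 0.172, 0.141]
orientation: [179.9, -0.0, 89.8]
ft_force: [0.0, -0.2, 0.0]
grip_width: 0.997
grip_force: 0.0
```

play_rows:
  steps:
    - [[-0.2,0.1,0,0,0,0,1],[-0.4,0.2,0,0,0,0,1],[-0.6,0.3,0,0,0,0,1],[-0.8,0.4,0,0,0,0,0.7],[-1,0.5,0,0,0,0,0.7],[-1,0.6,0,0,0,0,0.7],[-1,0.7,0,0,0,0,0.7],[-1,0.7,0,0,0,0,0.7]]

```text
time_s: 41.55
tool_pos: [0.5432, 0.0733, 0.1397]
orientation: [180.0, -0.0, 89.8]
ft_force: [-1.4, -0.6, -0.7]
grip_width: 0.694
grip_force: 0.0
```

play_rows:
  steps:
    - [[-0.1,0.05,0,0,0,0,0.7],[-0.2,0.1,0,0,0,0,0.7],[-0.35,0.1,0,0,0,0,0.7],[-0.35,0.1,0.15,0,0,0,0.7],[-0.35,0.1,0.3,0,0,0,0.7],[-0.35,0.1,0.4,0,0,0,0.7],[-0.35,0.1,0.5,0,0,0,0.7],[-0.35,0.1,0.5,0,0,0,0.7]]

```text
time_s: 42.55
tool_pos: [0.5516, 0.0379, 0.088]
orientation: [-179.9, -0.0, 89.8]
ft_force: [0.2, -0.4, 0.0]
grip_width: 0.7
grip_force: 0.0
```

```bash
python3 - <<'E'
from h import *
s,p,R=tool(); print(s['time_s'],p,s['orientation'],s['grip_width'])
im=snap('wrist','w6'); sd=snap('side','side3')
for n,X in dict(vblock=(.5536,.0377,.006)).items(): print(n,np.round(proj(im,X)),[np.round(ray(im,q['position'],.006),4)[:2] for q in nets.pinpoint(n,im)[:2]])
for r in nets.masks_of('vblock',im)[:1]:
    m=r['region'].astype('uint8')*255; k=max(cv2.findContours(m,0,2)[0],key=cv2.contourArea)
    W=np.array([ray(im,u[0],.036)[:2] for u in k])*1000
    print(r['confidence'],r['rect'],cv2.minAreaRect(W.astype('float32')))
o=np.hstack([im['img'][100:400,100:500],cv2.resize(sd['img'][200:400,150:390],(360,300))])
cv2.imwrite('pics/w6c.png',o[:,:,::-1])
E
```

```text
42.55 [0.55161144 0.03792498 0.08795928] [-1.79865073e+02 -8.81373321e-03  8.98171237e+01] 0.7003194959793934
vblock [320. 209.] [array([0.5555, 0.0379])]
0.9 [321.5, 216.0, 62.3, 167.8] ((553.4486694335938, 38.87709426879883), (114.82955169677734, 37.372154235839844), 89.56181335449219)
```

View pics/w6c.png

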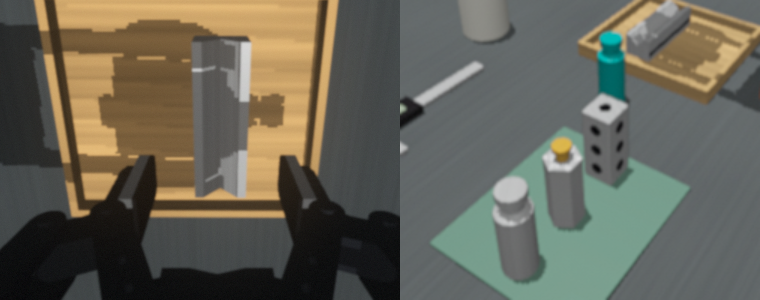

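All three stand upright on the mat, and the V-block is free at wrist pixel (321,216). Gripping it.

play_rows:
  newtons: 80
  steps:
    - [[0,0.02,0.2,0,0,0,0.7],[0,0.02,0.4,0,0,0,0.7],[0,0.02,0.55,0,0,0,0.7],[0,0.02,0.68,0,0,0,0.7],[0,0.02,0.77,0,0,0,0.6],[0,0.02,0.77,0,0,0,0.45],[0,0.02,0.77,0,0,0,0.2],[0,0.02,0.77,0,0,0,0.2]]

```text
time_s: 43.75
tool_pos: [0.5544, 0.0377, 0.0122]
orientation: [180.0, -0.0, 89.8]
ft_force: [0.7, 0.8, -4.2]
grip_width: 0.401
grip_force: 81.8
```

play_rows:
  steps:
    - [[0,0,0,0,0,0,0.2],[0,0,-0.05,0,0,0,0.2],[0,0,-0.1,0,0,0,0.2],[0,0,-0.2,0,0,0,0.2],[0,0,-0.35,0,0,0,0.2],[0,0,-0.5,0,0,0,0.2],[0,0,-0.65,0,0,0,0.2],[0,0,-0.8,0,0,0,0.2]]

```text
time_s: 44.75
tool_pos: [0.5546, 0.0377, 0.0937]
orientation: [180.0, 0.0, 89.8]
ft_force: [0.2, 0.4, -7.0]
grip_width: 0.401
grip_force: 81.4
```

```bash
python3 - <<'E'
from h import *
s,p,R=tool(); print(s['time_s'],p,s['orientation'],s['grip_width'],s['grip_force'],s['ft_force'],s['torque'])
E
```

```text
44.75 [0.55460609 0.03767473 0.09366508] [1.79965228e+02 2.33783776e-03 8.97995299e+01] 0.4005660554826251 81.39768362045288 [ 0.17212372  0.4433596  -6.9895847 ] [-0.01364933 -0.03039028 -0.01339212]
```

play_rows:
  steps:
    - [[-0.05,0,-0.1,0,0,0,0.2],[-0.15,-0.03,-0.2,0,0,0,0.2],[-0.3,-0.06,-0.3,0,0,0,0.2],[-0.45,-0.09,-0.3,0,0,0,0.2],[-0.6,-0.12,-0.3,0,0,0,0.2],[-0.75,-0.15,-0.3,0,0,0,0.2],[-0.9,-0.18,-0.3,0,0,0,0.2],[-1,-0.2,-0.3,0,0,0,0.2]]

```text
time_s: 45.75
tool_pos: [0.5338, -0.0633, 0.1221]
orientation: [-180.0, -0.0, 89.8]
ft_force: [0.6, 0.4, -7.0]
grip_width: 0.404
grip_force: 81.5
```

play_rows:
  steps:
    - [[-0.12,-0.02,0,0,0,0,0.2],[-0.25,-0.05,0,0,0,0,0.2],[-0.37,-0.07,0,0,0,0,0.2],[-0.5,-0.1,0,0,0,0,0.2],[-0.62,-0.12,0,0,0,0,0.2],[-0.75,-0.15,0,0,0,0,0.2],[-0.87,-0.17,0,0,0,0,0.2],[-1,-0.2,0,0,0,0,0.2]]

```text
time_s: 46.75
tool_pos: [0.5136, -0.163, 0.1223]
orientation: [180.0, -0.0, 89.8]
ft_force: [-0.3, -0.4, -5.9]
grip_width: 0.406
grip_force: 81.5
```

play_rows:
  steps:
    - [[-0.12,-0.02,0,0,0,0,0.2],[-0.25,-0.05,0,0,0,0,0.2],[-0.37,-0.07,0,0,0,0,0.2],[-0.5,-0.1,0,0,0,0,0.2],[-0.62,-0.12,0,0,0,0,0.2],[-0.75,-0.15,0,0,0,0,0.2],[-0.87,-0.17,0,0,0,0,0.2],[-1,-0.2,0,0,0,0,0.2]]

```text
time_s: 47.75
tool_pos: [0.4933, -0.2629, 0.1223]
orientation: [-180.0, -0.0, 89.8]
ft_force: [0.4, 0.7, -6.9]
grip_width: 0.41
grip_force: 81.5
```

play_rows:
  steps:
    - [[-0.1,-0.02,0,0,0,0.05,0.2],[-0.2,-0.03,0,0,0,0.1,0.2],[-0.3,-0.05,0,0,0,0.15,0.2],[-0.4,-0.07,0,0,0,0.2,0.2],[-0.5,-0.09,0,0,0,0.25,0.2],[-0.55,-0.09,0,0,0,0.28,0.2],[-0.59,-0.09,0,0,0,0.281,0.2],[-0.59,-0.09,0,0,0,0.281,0.2]]

```text
time_s: 48.75
tool_pos: [0.4843, -0.3212, 0.1223]
orientation: [180.0, -0.0, 77.1]
ft_force: [-0.2, 0.6, -6.7]
grip_width: 0.408
grip_force: 81.5
```

```bash
python3 - <<'E'
from h import *
s,p,R=tool(); print(s['time_s'],p,s['orientation'],s['grip_width'],s['ft_force'])
print(np.round(R.inv().apply(np.array([.4842,-.3213,.0462])-p)*10,3))
E
```

```text
48.75 [ 0.48426048 -0.32119144  0.1223083 ] [ 1.79999419e+02 -6.19095334e-03  7.71497061e+01] 0.40770758065954554 [-0.22310159  0.62824729 -6.72285179]
[-0.001 -0.     0.761]
```

play_rows:
  steps:
    - [[0,0,0.12,0,0,0,0.2],[0,0,0.25,0,0,0,0.2],[0,0,0.4,0,0,0,0.2],[0,0,0.52,0,0,0,0.2],[0,0,0.62,0,0,0,0.2],[0,0,0.69,0,0,0,0.2],[0,0,0.73,0,0,0,0.2],[0,0,0.74,0,0,0,0.2]]

```text
time_s: 49.75
tool_pos: [0.4843, -0.3212, 0.0483]
orientation: [180.0, 0.0, 77.2]
ft_force: [0.6, 0.3, -6.3]
grip_width: 0.408
grip_force: 81.5
```

play_rows:
  steps:
    - [[0,0,0.01,0,0,0,0.2],[0,0,0.02,0,0,0,0.2],[0,0,0.02,0,0,0,0.2],[0,0,0.02,0,0,0,0.2],[0,0,0.02,0,0,0,0.45],[0,0,0.02,0,0,0,0.6],[0,0,0.02,0,0,0,0.75],[0,0,0.02,0,0,0,0.75]]

```text
time_s: 50.75
tool_pos: [0.4845, -0.3213, 0.0468]
orientation: [180.0, 0.0, 77.2]
ft_force: [-0.3, 0.3, 0.3]
grip_width: 0.751
grip_force: 0.0
```

play_rows:
  steps:
    - [[0,0,-0.1,0,0,0,0.75],[0,0,-0.2,0,0,0,0.75],[0,0,-0.35,0,0,0,0.75],[0,0,-0.5,0,0,0,0.75],[0,0,-0.65,0,0,0,0.75],[0,0,-0.8,0,0,0,1],[0,0,-1,0,0,0,1],[0,0,-1,0,0,0,1]]

```text
time_s: 51.75
tool_pos: [0.4854, -0.3221, 0.1492]
orientation: [179.8, 0.1, 77.2]
ft_force: [-0.9, -0.3, 0.1]
grip_width: 1.003
grip_force: 0.0
```

```bash
python3 - <<'E'
from h import *
s,p,R=tool(); print(s['time_s'],p,s['orientation'],s['grip_width'],s['ft_force'])
im=snap('wrist','w7')
for n,z in (('vblock',.07),('plate',.04)):
  for r in nets.masks_of(n,im)[:1]:
    m=r['region'].astype('uint8')*255
    if n=='plate': k=np.vstack([c for c in cv2.findContours(m,0,2)[0] if cv2.contourArea(c)>50])
    else: k=max(cv2.findContours(m,0,2)[0],key=cv2.contourArea)
    W=np.array([ray(im,u[0],z)[:2] for u in k])*1000
    print(n,r['confidence'],cv2.minAreaRect(W.astype('float32')))
print([np.round(ray(im,q['position'],.04),4)[:2] for q in nets.pinpoint('vblock',im)[:1]])
E
```

```text
51.75 [ 0.48539743 -0.3220981   0.14917151] [1.79762274e+02 1.26879242e-01 7.71526517e+01] 1.002565415898355 [-0.90226316 -0.28250004  0.12609946]
vblock 0.76 ((484.0997314453125, -320.1142578125), (112.94884490966797, 36.114112854003906), 77.02809143066406)
plate 0.61 ((483.8735046386719, -321.2652893066406), (179.44195556640625, 138.58872985839844), 77.2420654296875)
[array([ 0.4842, -0.3214])]
```

View pics/w7.png

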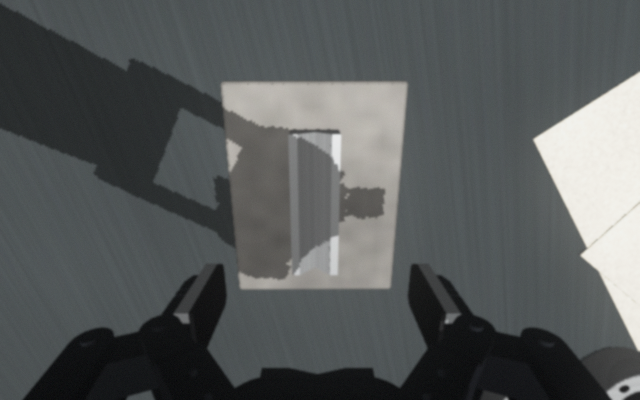

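The V-block is centred and aligned: (0.484,−0.320) at 77.0° against the plate's (0.484,−0.321) at 77.2°. Back to the mat for the riser.

play_rows:
  steps:
    - [[0.15,-0.03,0,0,0,-0.05,1],[0.3,-0.07,0,0,0,-0.1,1],[0.5,-0.11,0,0,0,-0.2,1],[0.7,-0.15,0,0,0,-0.281,1],[0.85,-0.19,0,0,0,-0.281,1],[0.975,-0.222,0,0,0,-0.281,1],[0.975,-0.222,0,0,0,-0.281,1],[0.975,-0.222,0,0,0,-0.281,1]]

```text
time_s: 52.95
tool_pos: [0.4843, -0.2214, 0.1464]
orientation: [180.0, 0.0, 89.8]
ft_force: [0.6, 0.2, -0.1]
grip_width: 0.997
grip_force: 0.0
```

play_rows:
  steps:
    - [[0.12,0,0,0,0,0,1],[0.25,0,0,0,0,0,1],[0.37,0,0,0,0,0,1],[0.5,0,0,0,0,0,1],[0.62,0,0,0,0,0,1],[0.75,0,0,0,0,0,1],[0.87,0,0,0,0,0,1],[1,0,0,0,0,0,1]]

```text
time_s: 53.95
tool_pos: [0.4846, -0.1203, 0.1463]
orientation: [180.0, 0.0, 89.8]
ft_force: [0.1, 0.4, -1.4]
grip_width: 1.001
grip_force: 0.0
```

play_rows:
  steps:
    - [[0.12,0,0,0,0,0,1],[0.25,0,0,0,0,0,1],[0.37,0,0,0,0,0,1],[0.5,0,0,0,0,0,1],[0.62,0,0,0,0,0,1],[0.75,0,0,0,0,0,1],[0.87,0,0,0,0,0,1],[1,0,0,0,0,0,1]]

```text
time_s: 54.95
tool_pos: [0.4849, -0.0203, 0.1463]
orientation: [180.0, 0.0, 89.8]
ft_force: [-1.0, 0.3, -0.7]
grip_width: 0.995
grip_force: 0.0
```

play_rows:
  steps:
    - [[0.12,0,0,0,0,0,1],[0.25,0,0,0,0,0,1],[0.37,0,0,0,0,0,1],[0.5,0,0,0,0,0,1],[0.62,0,0,0,0,0,1],[0.75,0,0,0,0,0,1],[0.87,0,0,0,0,0,1],[1,0,0,0,0,0,1]]

```text
time_s: 55.95
tool_pos: [0.4853, 0.0797, 0.1463]
orientation: [180.0, 0.0, 89.8]
ft_force: [-0.1, 0.6, 0.1]
grip_width: 0.998
grip_force: 0.0
```

play_rows:
  steps:
    - [[0.12,0,0,0,0,0,1],[0.25,0,0,0,0,0,1],[0.37,0,0,0,0,0,1],[0.5,0,0,0,0,0,1],[0.62,0,0,0,0,0,1],[0.75,0,0,0,0,0,1],[0.87,0,0,0,0,0,1],[1,0,0,0,0,0,1]]

```text
time_s: 56.95
tool_pos: [0.4857, 0.1797, 0.1463]
orientation: [180.0, 0.0, 89.8]
ft_force: [-0.2, -0.0, 0.1]
grip_width: 1.003
grip_force: 0.0
```

play_rows:
  steps:
    - [[0.12,0,0,0,0,0,1],[0.25,-0.05,0,0,0,0,1],[0.37,-0.1,0,0,0,0,1],[0.5,-0.12,0,0,0,0,1],[0.65,-0.12,0,0,0,0,1],[0.8,-0.12,0,0,0,0,1],[0.95,-0.12,0,0,0,0,1],[0.95,-0.12,0,0,0,0,1]]

```text
time_s: 57.95
tool_pos: [0.474, 0.275, 0.1463]
orientation: [-180.0, 0.0, 89.9]
ft_force: [-0.7, 0.1, 0.3]
grip_width: 1.001
grip_force: 0.0
```

```bash
python3 - <<'E'
from h import *
s,p,R=tool(); print(s['time_s'],p,s['orientation'],s['qpos'])
print(np.round(R.inv().apply(np.array([.4735,.2730,.0396])-p)*10,3))
im=viewer.capture('wrist')
for n,z in dict(riser=.004,jack=.004,plug=.004).items(): print(n,[np.round(ray(im,q['position'],z),4)[:2] for q in nets.pinpoint(n,im)[:2]])
E
```

```text
57.95 [0.47397579 0.27497749 0.14629615] [-1.79996251e+02  6.41868847e-03  8.98860081e+01] [ 2.23401852e+01 -3.60246330e+00  1.07336296e+02 -4.63230374e-03
  7.62720844e+01  2.24552768e+01]
[-0.02  -0.005  1.067]
riser [array([0.4708, 0.2729])]
jack [array([0.4721, 0.3387])]
plug [array([0.3752, 0.0703]), array([0.5354, 0.1757])]
```

play_rows:
  steps:
    - [[-0.02,0,0.15,0,0,0,1],[-0.02,0,0.3,0,0,0,1],[-0.02,0,0.45,0,0,0,1],[-0.02,0,0.6,0,0,0,1],[-0.02,0,0.75,0,0,0,1],[-0.02,0,0.9,0,0,0,1],[-0.02,0,1,0,0,0,1],[-0.02,0,1,0,0,0,1]]

```text
time_s: 59.15
tool_pos: [0.4733, 0.2717, 0.0452]
orientation: [-179.9, 0.0, 89.8]
ft_force: [0.1, -0.2, 0.2]
grip_width: 0.997
grip_force: 0.0
```

play_rows:
  newtons: 50
  steps:
    - [[0,0,0.04,0,0,0,0.8],[0,0,0.07,0,0,0,0.6],[0,0,0.07,0,0,0,0.45],[0,0,0.07,0,0,0,0.2],[0,0,0.07,0,0,0,0.2],[0,0,0.07,0,0,0,0.2],[0,0,0.07,0,0,0,0.2],[0,0,0.07,0,0,0,0.2]]

```text
time_s: 60.15
tool_pos: [0.4741, 0.272, 0.0395]
orientation: [180.0, -0.0, 89.8]
ft_force: [-0.7, -0.3, 2.4]
grip_width: 0.371
grip_force: 50.2
```

play_rows:
  steps:
    - [[0,0,-0.05,0,0,0,0.2],[0,0,-0.15,0,0,0,0.2],[0,0,-0.3,0,0,0,0.2],[0,0,-0.45,0,0,0,0.2],[0,0,-0.6,0,0,0,0.2],[0,0,-0.75,0,0,0,0.2],[0,0,-0.9,0,0,0,0.2],[0,0,-1,0,0,0,0.2]]

```text
time_s: 61.15
tool_pos: [0.4743, 0.2721, 0.1407]
orientation: [179.9, -0.0, 89.8]
ft_force: [0.0, -0.6, -3.7]
grip_width: 0.364
grip_force: 49.9
```

play_rows:
  steps:
    - [[-0.05,0,-0.1,0,0,0,0.2],[-0.15,0,-0.2,0,0,0,0.2],[-0.3,0,-0.3,0,0,0,0.2],[-0.45,0,-0.4,0,0,0,0.2],[-0.6,0,-0.4,0,0,0,0.2],[-0.75,0,-0.4,0,0,0,0.2],[-0.9,0,-0.4,0,0,0,0.2],[-1,0,-0.4,0,0,0,0.2]]

```text
time_s: 62.15
tool_pos: [0.4734, 0.1709, 0.1789]
orientation: [-180.0, 0.0, 89.8]
ft_force: [-0.7, 0.3, -4.3]
grip_width: 0.367
grip_force: 49.9
```

play_rows:
  steps:
    - [[-0.12,0,0,0,0,0,0.2],[-0.25,0.05,0,0,0,0,0.2],[-0.37,0.1,0,0,0,0,0.2],[-0.5,0.15,0,0,0,0,0.2],[-0.62,0.2,0,0,0,0,0.2],[-0.75,0.25,0,0,0,0,0.2],[-0.87,0.3,0,0,0,0,0.2],[-1,0.35,0,0,0,0,0.2]]

```text
time_s: 63.15
tool_pos: [0.5086, 0.071, 0.1793]
orientation: [-180.0, -0.0, 89.8]
ft_force: [-0.6, 0.4, -3.9]
grip_width: 0.369
grip_force: 49.9
```

play_rows:
  steps:
    - [[-0.1,0,0,0,0,0,0.2],[-0.2,0.02,0,0,0,0,0.2],[-0.35,0.04,0,0,0,0,0.2],[-0.5,0.04,0,0,0,0,0.2],[-0.65,0.04,0,0,0,0,0.2],[-0.79,0.04,0.1,0,0,0,0.2],[-0.79,0.04,0.2,0,0,0,0.2],[-0.79,0.04,0.3,0,0,0,0.2]]

```text
time_s: 64.15
tool_pos: [0.5115, -0.007, 0.148]
orientation: [-179.9, -0.0, 89.8]
ft_force: [-0.4, 0.6, -4.0]
grip_width: 0.368
grip_force: 50.0
```

play_rows:
  steps:
    - [[0,0,0.1,0,0,0,0.2],[0,0,0.25,0,0,0,0.2],[0,0,0.4,0,0,0,0.2],[0,0,0.55,0,0,0,0.2],[0,0,0.7,0,0,0,0.2],[0,0,0.8,0,0,0,0.2],[0,0,0.8,0,0,0,0.2],[0,0,0.8,0,0,0,0.2]]

```text
time_s: 65.15
tool_pos: [0.5125, -0.0073, 0.0699]
orientation: [179.9, 0.0, 89.8]
ft_force: [-0.4, 0.2, -4.0]
grip_width: 0.372
grip_force: 50.1
```

```bash
python3 - <<'E'
from h import *
s,p,R=tool(); print(s['time_s'],p,s['orientation'],s['grip_width'])
print(np.round(R.inv().apply(np.array([.5122,-.0062,.0416])-p)*10,3))
E
```

```text
65.15 [ 0.51252927 -0.00726693  0.06986281] [1.79937260e+02 9.54022843e-03 8.97998040e+01] 0.37249574961800835
[ 0.011 -0.004  0.283]
```

play_rows:
  steps:
    - [[0,0,0.1,0,0,0,0.2],[0,0,0.2,0,0,0,0.2],[0,0,0.25,0,0,0,0.2],[0,0,0.27,0,0,0,0.2],[0,0,0.28,0,0,0,0.2],[0,0,0.28,0,0,0,0.2],[0,0,0.28,0,0,0,0.2],[0,0,0.28,0,0,0,0.3]]

```text
time_s: 66.15
tool_pos: [0.5123, -0.0072, 0.0415]
orientation: [180.0, 0.0, 89.8]
ft_force: [-0.1, 0.5, -3.5]
grip_width: 0.367
grip_force: 50.4
```

play_rows:
  steps:
    - [[0,0,0,0,0,0,0.4],[0,0,0,0,0,0,0.6],[0,0,0,0,0,0,1],[0,0,0,0,0,0,1],[0,0,-0.1,0,0,0,1],[0,0,-0.3,0,0,0,1],[0,0,-0.5,0,0,0,1],[0,0,-0.7,0,0,0,1]]

```text
time_s: 67.15
tool_pos: [0.5122, -0.0072, 0.1127]
orientation: [180.0, 0.0, 89.8]
ft_force: [-0.2, -0.2, 0.2]
grip_width: 0.995
grip_force: 0.0
```

play_rows:
  steps:
    - [[0.1,0,-0.15,0,0,0,1],[0.25,0,-0.3,0,0,0,1],[0.4,-0.05,-0.3,0,0,0,1],[0.55,-0.1,-0.3,0,0,0,1],[0.7,-0.15,-0.3,0,0,0,1],[0.85,-0.2,-0.3,0,0,0,1],[1,-0.25,-0.3,0,0,0,1],[1,-0.3,-0.3,0,0,0,1]]

```text
time_s: 68.15
tool_pos: [0.4819, 0.0939, 0.1412]
orientation: [-180.0, 0.0, 89.9]
ft_force: [0.1, -0.1, -0.3]
grip_width: 0.999
grip_force: 0.0
```

play_rows:
  steps:
    - [[0.15,0,0,0,0,0,1],[0.3,0,0,0,0,0,1],[0.45,0,0,0,0,0,1],[0.6,-0.05,0,0,0,0,1],[0.75,-0.1,0,0,0,0,1],[0.9,-0.1,0,0,0,0,1],[1,-0.1,0,0,0,0,1],[1,-0.1,0,0,0,0,1]]

```text
time_s: 69.15
tool_pos: [0.4727, 0.1936, 0.1413]
orientation: [-180.0, 0.0, 89.9]
ft_force: [0.4, -0.7, 0.7]
grip_width: 0.999
grip_force: 0.0
```

play_rows:
  steps:
    - [[0.15,0,0,0,0,0,1],[0.3,0,0,0,0,0,1],[0.45,0,0,0,0,0,1],[0.6,0,0,0,0,0,1],[0.75,0,0,0,0,0,1],[0.9,0,0,0,0,0,1],[1,0,0,0,0,0,1],[1,0,0,0,0,0,1]]

```text
time_s: 70.15
tool_pos: [0.473, 0.2936, 0.1413]
orientation: [-180.0, 0.0, 89.9]
ft_force: [-0.2, 0.3, -0.3]
grip_width: 1.0
grip_force: 0.0
```

play_rows:
  steps:
    - [[0.1,0,0,0,0,0,1],[0.2,0,0,0,0,0,1],[0.3,0,0,0,0,0,1],[0.45,0,0,0,0,0,1],[0.45,0,0.1,0,0,0,1],[0.45,0,0.2,0,0,0,1],[0.45,0,0.3,0,0,0,1],[0.45,0,0.3,0,0,0,1]]

```text
time_s: 71.15
tool_pos: [0.4723, 0.3371, 0.1095]
orientation: [-179.8, 0.1, 89.8]
ft_force: [0.2, 0.6, -0.3]
grip_width: 1.002
grip_force: 0.0
```

```bash
python3 - <<'E'
from h import *
s,p,R=tool(); print(s['time_s'],p,s['orientation'])
print(np.round(R.inv().apply(np.array([.4727,.3380,.0384])-p)*10,3))
im=viewer.capture('wrist')
for n,z in dict(riser=.004,jack=.004,plug=.004).items(): print(n,[np.round(ray(im,q['position'],z),4)[:2] for q in nets.pinpoint(n,im)[:2]])
E
```

```text
71.15 [0.47228368 0.33713991 0.10947811] [-1.79843859e+02  8.70591087e-02  8.97729466e+01]
[0.01  0.006 0.711]
riser []
jack [array([0.4719, 0.332 ])]
plug [array([0.4733, 0.3983]), array([0.5381, 0.1741])]
```

play_rows:
  steps:
    - [[0,0,0.2,0,0,0,1],[0,0,0.4,0,0,0,1],[0,0,0.55,0,0,0,0.8],[0,0,0.7,0,0,0,0.6],[0,0,0.7,0,0,0,0.45],[0,0,0.7,0,0,0,0.2],[0,0,0.7,0,0,0,0.2],[0,0,0.7,0,0,0,0.2]]

```text
time_s: 72.35
tool_pos: [0.4729, 0.3378, 0.0411]
orientation: [-180.0, 0.0, 89.8]
ft_force: [-0.9, -0.3, -4.7]
grip_width: 0.345
grip_force: 51.0
```

play_rows:
  steps:
    - [[0,0,0,0,0,0,0.2],[0,0,-0.1,0,0,0,0.2],[0,0,-0.25,0,0,0,0.2],[0,0,-0.4,0,0,0,0.2],[0,0,-0.55,0,0,0,0.2],[0,0,-0.7,0,0,0,0.2],[0,0,-0.85,0,0,0,0.2],[0,0,-1,0,0,0,0.2]]

```text
time_s: 73.35
tool_pos: [0.4732, 0.3379, 0.1423]
orientation: [180.0, -0.0, 89.8]
ft_force: [0.3, -0.1, -4.6]
grip_width: 0.341
grip_force: 51.0
```

play_rows:
  steps:
    - [[-0.05,0,-0.1,0,0,0,0.2],[-0.15,0,-0.2,0,0,0,0.2],[-0.3,0,-0.3,0,0,0,0.2],[-0.45,0,-0.4,0,0,0,0.2],[-0.6,0,-0.4,0,0,0,0.2],[-0.75,0,-0.4,0,0,0,0.2],[-0.9,0,-0.4,0,0,0,0.2],[-1,0,-0.4,0,0,0,0.2]]

```text
time_s: 74.35
tool_pos: [0.4726, 0.2368, 0.1808]
orientation: [-180.0, 0.0, 89.8]
ft_force: [-0.8, -0.5, -4.8]
grip_width: 0.343
grip_force: 51.1
```

play_rows:
  steps:
    - [[-0.12,0,0,0,0,0,0.2],[-0.25,0,0,0,0,0,0.2],[-0.37,0.05,0,0,0,0,0.2],[-0.5,0.05,0,0,0,0,0.2],[-0.62,0.1,0,0,0,0,0.2],[-0.75,0.1,0,0,0,0,0.2],[-0.87,0.1,0,0,0,0,0.2],[-1,0.1,0,0,0,0,0.2]]

```text
time_s: 75.35
tool_pos: [0.4824, 0.1371, 0.1813]
orientation: [-180.0, -0.0, 89.8]
ft_force: [0.3, -0.1, -4.4]
grip_width: 0.344
grip_force: 51.1
```

play_rows:
  steps:
    - [[-0.12,0.05,0,0,0,0,0.2],[-0.25,0.1,0,0,0,0,0.2],[-0.37,0.15,0,0,0,0,0.2],[-0.5,0.2,0,0,0,0,0.2],[-0.62,0.25,0,0,0,0,0.2],[-0.75,0.29,0,0,0,0,0.2],[-0.87,0.29,0,0,0,0,0.2],[-0.99,0.29,0,0,0,0,0.2]]

```text
time_s: 76.35
tool_pos: [0.5111, 0.038, 0.1812]
orientation: [-180.0, -0.0, 89.8]
ft_force: [0.6, -0.2, -4.9]
grip_width: 0.348
grip_force: 51.1
```

play_rows:
  steps:
    - [[0,0,0.1,0,0,0,0.2],[0,0,0.25,0,0,0,0.2],[0,0,0.4,0,0,0,0.2],[0,0,0.55,0,0,0,0.2],[0,0,0.7,0,0,0,0.2],[0,0,0.85,0,0,0,0.2],[0,0,1,0,0,0,0.2],[0,0,1,0,0,0,0.2]]

```text
time_s: 77.35
tool_pos: [0.5098, 0.0389, 0.0794]
orientation: [-179.8, -0.0, 89.8]
ft_force: [0.9, 0.3, -4.3]
grip_width: 0.342
grip_force: 51.0
```

```bash
python3 - <<'E'
from h import *
s,p,R=tool(); print(s['time_s'],p,s['orientation'],s['grip_width'])
print(np.round(R.inv().apply(np.array([.5122,.0388,.0405])-p)*10,3))
E
```

```text
77.35 [0.50984058 0.03891091 0.07937595] [-1.79794134e+02 -1.41893663e-02  8.97966975e+01] 0.34219386265046287
[-0.001  0.025  0.389]
```

play_rows:
  steps:
    - [[0,0.01,0.1,0,0,0,0.2],[0,0.01,0.2,0,0,0,0.2],[0,0.01,0.28,0,0,0,0.2],[0,0.01,0.32,0,0,0,0.2],[0,0.01,0.34,0,0,0,0.2],[0,0.01,0.35,0,0,0,0.2],[0,0.01,0.36,0,0,0,0.2],[0,0.01,0.36,0,0,0,0.2]]

```text
time_s: 78.35
tool_pos: [0.5123, 0.0388, 0.0455]
orientation: [180.0, 0.0, 89.8]
ft_force: [0.8, 0.7, -4.8]
grip_width: 0.34
grip_force: 51.1
```

play_rows:
  steps:
    - [[0,0,0.01,0,0,0,0.2],[0,0,0.02,0,0,0,0.2],[0,0,0.023,0,0,0,0.2],[0,0,0.023,0,0,0,0.2],[0,0,0.023,0,0,0,0.4],[0,0,0.023,0,0,0,0.6],[0,0,0.023,0,0,0,1],[0,0,0.023,0,0,0,1]]

```text
time_s: 79.35
tool_pos: [0.5124, 0.0388, 0.0433]
orientation: [180.0, -0.0, 89.8]
ft_force: [0.4, -0.2, 0.3]
grip_width: 0.984
grip_force: 0.0
```

play_rows:
  steps:
    - [[0,0,-0.1,0,0,0,1],[0,0,-0.3,0,0,0,1],[0,0,-0.5,0,0,0,1],[0,0,-0.7,0,0,0,1],[0.2,0,-0.9,0,0,0,1],[0.5,-0.1,-1,0,0,0,1],[0.8,-0.2,-1,0,0,0,1],[1,-0.3,-1,0,0,0,1]]

```text
time_s: 80.35
tool_pos: [0.4825, 0.1401, 0.1442]
orientation: [179.9, -0.0, 89.8]
ft_force: [-0.5, -0.3, -1.5]
grip_width: 0.998
grip_force: 0.0
```

play_rows:
  steps:
    - [[0.15,0,0,0,0,0,1],[0.3,0,0,0,0,0,1],[0.45,0,0,0,0,0,1],[0.6,-0.05,0,0,0,0,1],[0.75,-0.1,0,0,0,0,1],[0.9,-0.1,0,0,0,0,1],[1,-0.1,0,0,0,0,1],[1,-0.1,0,0,0,0,1]]

```text
time_s: 81.35
tool_pos: [0.4729, 0.2396, 0.143]
orientation: [180.0, 0.0, 89.9]
ft_force: [-0.7, 0.6, 0.2]
grip_width: 1.002
grip_force: 0.0
```

play_rows:
  steps:
    - [[0.15,0,0,0,0,0,1],[0.3,0,0,0,0,0,1],[0.45,0,0,0,0,0,1],[0.6,0,0,0,0,0,1],[0.75,0,0,0,0,0,1],[0.9,0,0,0,0,0,1],[1,0,0,0,0,0,1],[1,0,0,0,0,0,1]]

```text
time_s: 82.35
tool_pos: [0.4732, 0.3396, 0.1429]
orientation: [-180.0, 0.0, 89.9]
ft_force: [0.1, -0.2, 0.2]
grip_width: 0.999
grip_force: 0.0
```

play_rows:
  steps:
    - [[0.1,0,0,0,0,0,1],[0.25,0,0,0,0,0,1],[0.4,0,0,0,0,0,1],[0.59,0,0,0,0,0,1],[0.59,0,0.1,0,0,0,1],[0.59,0,0.2,0,0,0,1],[0.59,0,0.3,0,0,0,1],[0.59,0,0.3,0,0,0,1]]

```text
time_s: 83.35
tool_pos: [0.4726, 0.397, 0.1111]
orientation: [-179.9, 0.1, 89.8]
ft_force: [0.2, 0.1, -0.3]
grip_width: 0.999
grip_force: 0.0
```

```bash
python3 - <<'E'
from h import *
s,p,R=tool(); print(s['time_s'],p,s['orientation'])
print(np.round(R.inv().apply(np.array([.4720,.3991,.0362])-p)*10,3))
im=viewer.capture('wrist')
print([np.round(ray(im,q['position'],.004),4)[:2] for q in nets.pinpoint('plug',im)[:2]])
E
```

```text
83.35 [0.47260894 0.39695335 0.11114612] [-1.79854340e+02  9.96860577e-02  8.97625702e+01]
[ 0.023 -0.004  0.749]
[array([0.4747, 0.3964])]
```

play_rows:
  steps:
    - [[0.01,0,0.2,0,0,0,1],[0.01,0,0.4,0,0,0,1],[0.01,0,0.6,0,0,0,0.8],[0.01,0,0.76,0,0,0,0.6],[0.01,0,0.76,0,0,0,0.45],[0.01,0,0.76,0,0,0,0.2],[0.01,0,0.76,0,0,0,0.2],[0.01,0,0.76,0,0,0,0.2]]

```text
time_s: 84.45
tool_pos: [0.4733, 0.3988, 0.0369]
orientation: [-180.0, 0.0, 89.8]
ft_force: [-0.9, -0.2, -4.1]
grip_width: 0.358
grip_force: 49.7
```

play_rows:
  steps:
    - [[0,0,0,0,0,0,0.2],[0,0,-0.1,0,0,0,0.2],[0,0,-0.25,0,0,0,0.2],[0,0,-0.4,0,0,0,0.2],[0,0,-0.55,0,0,0,0.2],[0,0,-0.7,0,0,0,0.2],[0,0,-0.85,0,0,0,0.2],[0,0,-1,0,0,0,0.2]]

```text
time_s: 85.45
tool_pos: [0.4734, 0.3989, 0.138]
orientation: [180.0, -0.0, 89.8]
ft_force: [-0.1, 0.5, -4.5]
grip_width: 0.364
grip_force: 50.0
```

play_rows:
  steps:
    - [[-0.05,0,-0.1,0,0,0,0.2],[-0.15,0,-0.2,0,0,0,0.2],[-0.3,0,-0.3,0,0,0,0.2],[-0.45,0,-0.4,0,0,0,0.2],[-0.6,0,-0.4,0,0,0,0.2],[-0.75,0,-0.4,0,0,0,0.2],[-0.9,0,-0.4,0,0,0,0.2],[-1,0,-0.4,0,0,0,0.2]]

```text
time_s: 86.45
tool_pos: [0.4729, 0.2978, 0.1765]
orientation: [-180.0, 0.0, 89.8]
ft_force: [0.1, 0.1, -5.4]
grip_width: 0.361
grip_force: 50.0
```

play_rows:
  steps:
    - [[-0.12,0,0,0,0,0,0.2],[-0.25,0,0,0,0,0,0.2],[-0.37,0.05,0,0,0,0,0.2],[-0.5,0.05,0,0,0,0,0.2],[-0.62,0.1,0,0,0,0,0.2],[-0.75,0.1,0,0,0,0,0.2],[-0.87,0.1,0,0,0,0,0.2],[-1,0.1,0,0,0,0,0.2]]

```text
time_s: 87.45
tool_pos: [0.4826, 0.1981, 0.177]
orientation: [-180.0, 0.0, 89.8]
ft_force: [0.4, 0.1, -5.0]
grip_width: 0.359
grip_force: 50.1
```

play_rows:
  steps:
    - [[-0.12,0.05,0,0,0,0,0.2],[-0.25,0.1,0,0,0,0,0.2],[-0.37,0.15,0,0,0,0,0.2],[-0.5,0.2,0,0,0,0,0.2],[-0.62,0.25,0,0,0,0,0.2],[-0.75,0.29,0,0,0,0,0.2],[-0.87,0.29,0,0,0,0,0.2],[-1,0.29,0,0,0,0,0.2]]

```text
time_s: 88.45
tool_pos: [0.5113, 0.098, 0.177]
orientation: [-180.0, -0.0, 89.8]
ft_force: [0.5, -0.8, -4.3]
grip_width: 0.36
grip_force: 50.1
```

play_rows:
  steps:
    - [[-0.1,0,0,0,0,0,0.2],[-0.16,0,0.1,0,0,0,0.2],[-0.16,0,0.25,0,0,0,0.2],[-0.16,0,0.4,0,0,0,0.2],[-0.16,0,0.55,0,0,0,0.2],[-0.16,0,0.7,0,0,0,0.2],[-0.16,0,0.85,0,0,0,0.2],[-0.16,0,0.85,0,0,0,0.2]]

```text
time_s: 89.45
tool_pos: [0.51, 0.0828, 0.09]
orientation: [-179.8, 0.0, 89.8]
ft_force: [-0.8, -0.3, -4.4]
grip_width: 0.365
grip_force: 50.1
```

```bash
python3 - <<'E'
from h import *
s,p,R=tool(); print(s['time_s'],p,s['orientation'],s['grip_width'])
print(np.round(R.inv().apply(np.array([.5120,.0828,.0381])-p)*10,3))
E
```

```text
89.45 [0.50997722 0.08284857 0.089996  ] [-1.79788210e+02  4.30452841e-03  8.98063597e+01] 0.3651204994834526
[-0.     0.022  0.519]
```

play_rows:
  steps:
    - [[0,0,0.12,0,0,0,0.2],[0,0,0.25,0,0,0,0.2],[0,0,0.36,0,0,0,0.2],[0,0,0.43,0,0,0,0.2],[0,0,0.47,0,0,0,0.2],[0,0,0.49,0,0,0,0.2],[0,0,0.5,0,0,0,0.2],[0,0,0.5,0,0,0,0.2]]

```text
time_s: 90.45
tool_pos: [0.5115, 0.0828, 0.0423]
orientation: [180.0, -0.0, 89.8]
ft_force: [0.6, -0.2, -4.6]
grip_width: 0.36
grip_force: 50.3
```

play_rows:
  steps:
    - [[0,0,0.01,0,0,0,0.2],[0,0,0.025,0,0,0,0.2],[0,0,0.034,0,0,0,0.2],[0,0,0.034,0,0,0,0.2],[0,0,0.034,0,0,0,0.4],[0,0,0.034,0,0,0,0.6],[0,0,0.034,0,0,0,1],[0,0,0.034,0,0,0,1]]

```text
time_s: 91.45
tool_pos: [0.5116, 0.0828, 0.039]
orientation: [180.0, -0.0, 89.8]
ft_force: [0.3, 0.0, 0.9]
grip_width: 0.985
grip_force: 0.0
```

play_rows:
  steps:
    - [[0,0,-0.1,0,0,0,1],[0,0,-0.25,0,0,0,1],[0,0,-0.4,0,0,0,1],[0,0,-0.55,0,0,0,1],[0,0,-0.7,0,0,0,1],[0,0,-0.85,0,0,0,1],[0,0,-1,0,0,0,1],[0,0,-1,0,0,0,1]]

```text
time_s: 92.45
tool_pos: [0.5124, 0.0829, 0.1405]
orientation: [179.8, -0.0, 89.8]
ft_force: [-0.6, 0.3, 0.1]
grip_width: 1.004
grip_force: 0.0
```

play_rows:
  steps:
    - [[0,0,-0.2,0,0,0,1],[0,0,-0.4,0,0,0,1],[-0.1,0,-0.6,0,0,0,1],[-0.2,0.05,-0.8,0,0,0.05,1],[-0.3,0.1,-1,0,0,0.107,1],[-0.4,0.14,-1,0,0,0.107,1],[-0.54,0.14,-1,0,0,0.107,1],[-0.54,0.14,-1,0,0,0.107,1]]

```text
time_s: 93.45
tool_pos: [0.5245, 0.0278, 0.2372]
orientation: [-179.9, 0.0, 84.9]
ft_force: [-0.1, -0.7, -0.2]
grip_width: 1.002
grip_force: 0.0
```

play_rows:
  steps:
    - [[0,0,-0.1,0,0,0,1],[0,0,-0.2,0,0,0,1],[0,0,-0.34,0,0,0,1],[0,0,-0.34,0,0,0,1],[0,0,-0.34,0,0,0,1],[0,0,-0.34,0,0,0,1],[0,0,-0.34,0,0,0,1],[0,0,-0.34,0,0,0,1]]

```text
time_s: 94.45
tool_pos: [0.525, 0.0288, 0.2723]
orientation: [-180.0, -0.0, 85.0]
ft_force: [0.6, -0.7, 0.0]
grip_width: 0.999
grip_force: 0.0
```

```bash
python3 - <<'E'
from h import *
import pickle
a=pickle.load(open('w2.pkl','rb'))
s,p,R=tool(); print(s['time_s'],p,s['orientation'])
im=snap('wrist','w8')
def tops(I):
    out={}
    for n,X in dict(riser=(.512,-.007,.086),jack=(.512,.038,.091),plug=(.512,.082,.094)).items():
        out[n]=proj(I,X)
    return out
def warp(I): # rectify the plane z=.09 (object tops)
    g=np.array([[.45,-.06],[.6,-.06],[.6,.14],[.45,.14]]); s=np.array([proj(I,[*q,.088]) for q in g],'float32')
    d=np.array([[(q[1]+.06)*2000,(q[0]-.45)*2000] for q in g],'float32')
    return cv2.warpPerspective(I['img'],cv2.getPerspectiveTransform(s,d),(400,300))
A,B=warp(a),warp(im)
ga,gb=[cv2.cvtColor(x,cv2.COLOR_RGB2GRAY) for x in (A,B)]
for n,(x,y) in dict(riser=(.512,-.007),jack=(.512,.038),plug=(.512,.083)).items():
    u,v=int((y+.06)*2000),int((x-.45)*2000); t=ga[v-32:v+32,u-32:u+32]
    r=cv2.matchTemplate(gb[v-50:v+50,u-50:u+50],t,cv2.TM_CCOEFF_NORMED); _,m,_,l=cv2.minMaxLoc(r)
    print(n,'shift mm (y,x)',(l[0]-18)*.5,(l[1]-18)*.5,round(m,2))
cv2.imwrite('pics/cmp.png',np.hstack([A,B])[:,:,::-1])
E
```

```text
94.45 [0.52501621 0.02875931 0.27228393] [-1.79969492e+02 -9.07166391e-04  8.49805362e+01]
riser shift mm (y,x) 0.0 0.5 1.0
jack shift mm (y,x) 0.5 0.5 0.98
plug shift mm (y,x) 0.5 -1.0 0.99
```

View pics/cmp.png

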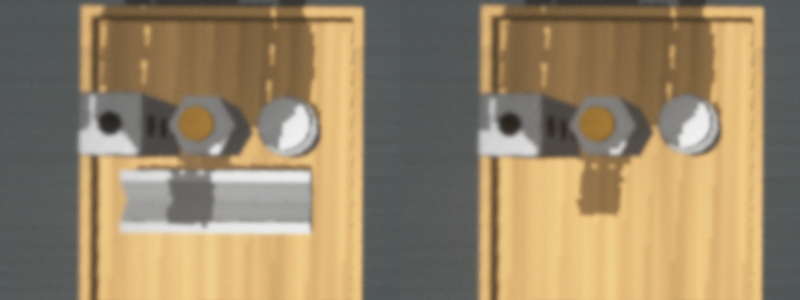

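The before/after comparison shows all three back in place, at most about 1 mm off, upright, with the V-block gone from the tray. Handing in.

```bash
python3 -c "
from h import *
print(bot.hand_in())"
```

```text
the job is handed in; nothing more can be done
None
```

The job is done and handed in at about 94 s of the 128 s allowed: the V-block is within about 1 mm of the plate's centre, lengthwise along it, and the plug, riser and jack are upright in the tray within about 1 mm of where they stood.

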